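# Clear the photo rail and set its turning stage

### The arm

A 6-joint arm with a two-finger parallel gripper is mounted at the origin on the work surface. World frame = base frame: x ahead of the robot, y to its left, z up, the work surface at z = 0. Lengths are in m, angles in rad, forces in N, time in s.
With the tool pointing down it reaches from about 0.35 to 0.725 m from the base axis. Payload 4.3 kg.
Tool frame: the origin (TCP) lies midway between the tips of the shut fingers; the grasp point (between the pads) lies 19 mm behind it; z points along the fingers, y is the line along which they close (so a half turn about z gives the same grasp; the last joint's range is limited). The gripper opens to 85 mm and grips with 20 to 120 N. Pads are 22 mm wide; open, the fingers measure 114 mm over their backs; the gripper's body (76 mm by 85 mm) begins 54 mm behind the grasp point. The pads swing forward as they close: fully open they stand 13 mm farther back than shut.
Start: joints at [-1.212, 0.377, 0.081, 1.274, 0, 1.46], TCP at [0.26, -0.513, 0.231] pointing down, gripper open.
Joint ranges: [-2.72, 2.72], [-0.84, 1.66], [-1.02, 1.22], [-1.77, 2.12], [-1.37, 1.28], [-3.14, 3.14]. Speed limits (rad/s): [2.57, 2.57, 3.14, 3.14, 3.14, 3.14].

### API

Orientations are given as a unit quaternion [x, y, z, w].
In Python, from workcell import readout, optics, robot, nets gives the robot as it stands. The module is installed in compiled form; this text tells all that it offers.
- The arm moves only by the tool jog_arm, never from a script. Its argument "motion" is a list of rows, each an object of numbers: "x", "y", "z": the shift along the tool's x, y, z in cm; "wx", "wy", "wz": the turn, a rotation vector about the tool's x, y, z in degrees. A call has 1 to 8 rows; each row is the pose to reach, as a shift and turn from the pose commanded when the call began, along the tool's axes at that moment; what a row does not reach only later rows make up. A row lasts 1/12 s, in which the tool goes at most 41.7 mm and 7.16 degrees, less where a joint would pass 70% of its speed; a pose out of reach is approached as far as the arm can. A call with a gripper value outside its range is refused whole. "grip" is the finger opening in cm, from 0 to 8.54, set as the call begins (left out, the last holds). The fingers move at their own pace and stop on an object; "squeeze" is the grip in N (left out, the last holds). Time passes only in rows, so rows that repeat a pose let the fingers close. It gives the time, the measured TCP pose, the force, the opening and the grip force at its end, in the units of the state.
- readout.sense(): the state, without advancing time (a new reading comes with each control period).
- optics.camera(name): name is "scene" or "top" or "wrist"; returns (picture, depth): 480x640x3 uint8, red, green, blue; 480x640 float32, m along the optical axis (not along the pixel's ray), 0 where there is no reading.
- optics.calibration(name): a dict with "fx", "fy", "cx", "cy" (pixels), "T" (4x4, takes a point from camera to world coordinates). Camera axes: x right, y down, z forward; pixel columns grow to the right and rows downward; lengths in m; the calibration is good to about 2 mm. A picture is of the moment at which its call begins: read the wrist's pose just before it. calibration takes no time and is no camera call; for the wrist camera it gives the pose at the moment of the call.
- robot.finish_job(): hands the job in; it is judged then, once.
Trained networks look in the newest picture that a camera, given by its name, has taken for a name from the list of things; names that differ only in an ending like _2 or _b are one class to them, and where a whole thing is asked for, a point or a joint stands for the part that bears it (a point fixed in the world has none). Each returns a list of dicts, best first, with "p" (0 to 1); they miss things now and then, are a little off and sometimes report something else, mostly with a low value. They report only what shows in the picture. A call takes as long as a camera call. They do not tell look-alikes from the thing itself.
- nets.outline_of(camera, label): "mask" (480x640 bool, what is visible of it) and "at" ([column, row] in pixels, amid what is visible of it).
- nets.tip_of(camera, label): "at" ([column, row] in pixels: a listed point, or the origin of a listed thing).
The state is a dict: "time": time; "qpos": joint angles; "qvel": joint speeds; "joint_efforts": joint torques, N m; "position": TCP position; "tool_rot": TCP orientation; "ft_force": force on the tool from outside, world axes, zero at the start; "ft_torque": the same for the moment, N m; "gripper_width": finger opening in m; "grasp_force": force on a finger pad.
Only numpy, scipy, OpenCV 4.12 (cv2) and the standard library are available. Lean on these libraries where they do the work, as an engineer would, in place of code of your own. Each camera call takes 0.05 s, during which the arm holds its last target. There are 200 camera calls.

### The job

A stone chip is caught in the slot of the photo rail, in the way of the turning stage: with the scraper, not the fingers, drive the chip out of the slot's open end onto the bench, and lay the scraper back across the tub it came from. Once the chip is out, slide the stage along the rail right up to the end stops, and turn its dial so that at the end the scale reads 40 degrees at the index line. Leave the other things on the bench, and the tub, where they are.

Things in the scene. Friction and masses are not known exactly. Their poses are not given: they have to be found in the camera images.
- rail: Aluminium T-slot rail of the photo rig, fixed: 530 mm long, 80 wide, top face 55 mm above the bench. Origin on the bench under the rail's centre line; x runs along the rail to its open end at +200 mm; z up. At the closed end (x = -330 to -215) stands the camera, 165 mm tall. Two end stops for the stage on the rail's sides at x = 140 to 155, no higher than 58 mm above the bench.
- slot_end (a point): Middle of the rail's open end, at the height of the slot floor (35 mm above the bench). x points out of the slot, along the rail. The slot runs along the whole rail on its centre line: mouth 16 mm wide and 8 mm deep in the top face, widening under these lips to 30 mm wide and 12 mm high.
- stage_slide (a joint): Position of the stage's carriage (m), growing towards the open end; 0.150 is up against the end stops. The carriage, a dark 100 x 100 mm block with its top 80 mm above the bench and a tongue filling the slot beneath it, is centred at rail x = value - 60 mm. It slides stiffly (4 N plus 15 N per m/s) and stays where it is left; its clamp is already loose.
- clamp_knob (a point): Centre of the carriage's black clamp knob, a good grip for sliding: 24 mm in diameter, 24 long, axis level along rail y, on a thin stem at the middle of the carriage's +y side; 67 mm above the bench, 88 mm from the rail's centre line. It moves with the carriage and does not turn. From above it is pinched along the rail's direction.
- dial (a joint): Reading of the dial's scale at the index line (rad; 40 degrees = 0.698; range 0 to 180 degrees). Turning the dial counter-clockwise seen from above raises it. The lever's direction in the rail frame, counter-clockwise from rail x, is 170 degrees + reading. Turning takes about 0.12 N m; it stays where it is left.
- dial_centre (a point): On the axis (vertical) of the stage's black dial, 112 mm in diameter, at its top, 105 mm above the bench; it turns with the dial and stands over the carriage's centre. White lines every 5 degrees, longer at 10 and 30; zero is a long double line; values grow clockwise round the dial. The index line is on the aluminium block beside the rim, at rail +y. A 23 mm tall stone is fixed at the centre.
- lever_knob (a point): Half-way up the upright knob at the end of the dial's lever: 16 mm in diameter, 32 mm tall (94 to 126 mm above the bench), 105 mm from the dial's axis. The lever is a level bar 10 mm thick from the dial's rim to this knob; it stands 80 degrees counter-clockwise from the zero line. The frame turns with the dial.
- scraper_grip (a point): Slot scraper, middle of its grip, half-way up; it lies level across its tub. x runs to the blade end, z up. Wooden handle 22 mm wide and 24 tall from x = -85 to +37 mm (underside 12 mm below this point), then a flat steel shank 14 mm wide, 8 thick, flush with the underside, to x = +85. About 0.14 kg, centre of mass within 5 mm of this point.
- scraper_blade (a point): Middle of the lower edge of the scraper's down-turned blade: 80.5 mm along the scraper's x from scraper_grip and 48 mm below it. The blade is 9 mm wide, 5 mm thick (along the scraper's x) and reaches 36 mm below the handle's underside.
- chip: Flat stone chip, 50 x 22 x 9 mm, about 0.05 kg, origin at the centre of its underside, caught in the slot between the stage and the open end: it lies on the slot floor under the lips, too wide for the mouth, its long side (x) along the slot. At least 35 mm of empty slot lies between it and the carriage.
- tub_a: White plastic tub across whose rim the scraper lies: 130 (x) x 100 (y) x 45 mm tall, walls 4 mm; origin at the centre of its underside, about 0.9 kg. The scraper lies the short way, about along the tub's y, with the blade hanging outside its rim at -y. A few stones up to 20 mm tall lie in the ends of the tub.
- reagent_a: Bystander, to be left alone: white plastic reagent bottle with screw cap, 72 mm across, 180 mm tall; origin at the centre of its underside.
- reagent_b: Bystander, to be left alone: white plastic reagent bottle with screw cap, 72 mm across, 180 mm tall; origin at the centre of its underside.
- media_bottle: Bystander, to be left alone: short glass bottle with screw cap, 68 mm across, 130 mm tall; origin at the centre of its underside.
- beaker: Bystander, to be left alone: open glass beaker, 68 mm across, 90 mm tall; origin at the centre of its underside.
- specimen_jar: Bystander, to be left alone: small glass specimen jar, 60 mm across, 70 mm tall; origin at the centre of its underside.
- flask: Bystander, to be left alone: conical glass flask, 80 mm across at the foot, 112 mm tall; origin at the centre of its underside.
- tub_b: Bystander, to be left alone: white tub without the scraper, 130 x 100 x 45 mm, holding a few stones; origin at the centre of its underside.
Mind the look-alikes: they are no part of the job. There is more than one size of the part that bears scraper_grip; the job needs the middle-sized.

How it is judged:
By the outcome, as a careful person would: the job done as asked, in the order asked, and still so for the second after the job is handed in, with the robot touching nothing.
It also fails if it takes over 72 s, if anything falls off the work surface, if the arm or the gripper's body presses on something with over 40 N, if the wrist force passes 120 N, or if a joint passes its speed limit or range.

## Working session

There is one attempt and no reset: what is moved stays moved. The work goes in short steps, Python scripts to look and compute and a tool call to move; the robot and the scene stay as the last step left them, time stands still between calls to the robot, and variables do not carry over. Pictures are saved under pics/ and viewed, at most 10 in all, crops included, and the job is handed in when it is done.

Besides the shell and the picture viewer there is one more tool, called after ">>>" as a command line: name --argument value ..., lists and objects as JSON in quotes. jog_arm: Moves the arm, as the interface text tells. Its arguments: {"type":"object","properties":{"motion":{"type":"array"},"grip":{"type":"number"},"squeeze":{"type":"number"}},"required":["motion"]}

```bash
mkdir -p pics; cat > h.py <<'E'
import numpy as np, cv2
from scipy.spatial.transform import Rotation as R
from workcell import readout, optics, robot, nets
def snap(n,f=None):
    K=optics.calibration(n); p,d=optics.camera(n)
    if f: cv2.imwrite('pics/'+f,p[:,:,::-1])
    return K,p,d
def world(K,u,v,z):
    return (K['T']@np.array([(u-K['cx'])/K['fx']*z,(v-K['cy'])/K['fy']*z,z,1]))[:3]
def at_h(K,u,v,h):
    o=K['T'][:3,3]; r=K['T'][:3,:3]@np.array([(u-K['cx'])/K['fx'],(v-K['cy'])/K['fy'],1])
    return o+r*(h-o[2])/r[2]
def proj(K,P):
    q=np.linalg.inv(K['T'])@np.append(P,1); return np.array([q[0]/q[2]*K['fx']+K['cx'],q[1]/q[2]*K['fy']+K['cy']])
def md(d,u,v,r=2):
    w=d[max(0,int(v)-r):int(v)+r+1,max(0,int(u)-r):int(u)+r+1]; w=w[w>0]; return np.median(w) if w.size else 0
E
python3 - <<'E'
from h import *
np.set_printoptions(precision=3,suppress=True)
for c in ['scene','top']:
    K,p,d=snap(c,c+'0.png')
    print(c,K['T'][:3,3],K['T'][:3,2],K['fx'])
    for l in ['slot_end','clamp_knob','dial_centre','lever_knob','scraper_grip','scraper_blade','chip','tub_a','reagent_a','media_bottle','beaker','specimen_jar','flask']:
        for r in nets.tip_of(c,l)[:4]:
            if r['p']<.2: continue
            u,v=r['at']; print(l,round(r['p'],2),np.round([u,v]),world(K,u,v,md(d,u,v)))
print(readout.sense())
E
```

```text
scene [1.234 0.427 1.106] [-0.571 -0.304 -0.763] 598.7911136623069
slot_end 0.74 [333. 305.] [0.584 0.121 0.044]
clamp_knob 0.79 [268. 228.] [ 0.506 -0.087  0.098]
dial_centre 0.93 [244. 240.] [ 0.58  -0.101  0.123]
lever_knob 0.63 [251. 277.] [ 0.656 -0.034  0.124]
scraper_grip 0.92 [327. 234.] [0.39  0.001 0.011]
scraper_grip 0.86 [196. 184.] [ 0.448 -0.337  0.063]
scraper_grip 0.83 [254. 144.] [ 0.217 -0.321  0.026]
scraper_blade 0.94 [354. 241.] [ 0.366  0.063 -0.002]
scraper_blade 0.74 [186. 177.] [ 0.436 -0.378  0.055]
scraper_blade 0.69 [269. 117.] [ 0.084 -0.356  0.014]
scraper_blade 0.33 [281. 211.] [ 0.398 -0.124  0.031]
chip 0.49 [306. 290.] [0.585 0.054 0.053]
tub_a 0.73 [453. 290.] [0.386 0.325 0.001]
tub_a 0.64 [200. 198.] [ 0.436 -0.342  0.   ]
tub_a 0.5 [335. 304.] [0.572 0.12  0.03 ]
reagent_a 0.98 [299. 389.] [0.799 0.163 0.071]
reagent_a 0.91 [223. 369.] [0.83  0.011 0.06 ]
reagent_a 0.75 [202. 195.] [ 0.429 -0.343  0.003]
media_bottle 0.73 [364. 410.] [0.776 0.287 0.072]
media_bottle 0.53 [281. 211.] [ 0.398 -0.124  0.032]
beaker 0.85 [283. 211.] [ 0.395 -0.12   0
[... 1110 characters left out ...]

beaker 0.96 [388. 304.] [ 0.366 -0.139  0.006]
specimen_jar 0.94 [262. 300.] [0.378 0.135 0.071]
specimen_jar 0.31 [205. 144.] [0.716 0.259 0.078]
flask 0.75 [129. 206.] [0.582 0.424 0.067]
flask 0.59 [390. 304.] [ 0.367 -0.143  0.005]
{'time': 1.4, 'qpos': array([-1.212,  0.377,  0.081,  1.274, -0.   ,  1.461]), 'qvel': array([ 0.   ,  0.001,  0.   , -0.001,  0.001, -0.001]), 'joint_efforts': array([ -0.   , -46.352,  27.015,   0.   ,  -0.   ,  -0.   ]), 'position': array([ 0.26 , -0.513,  0.231]), 'tool_rot': array([0.973, 0.232, 0.   , 0.   ]), 'ft_force': array([-0.637, -0.63 ,  0.387]), 'ft_torque': array([0.05 , 0.031, 0.015]), 'grasp_force': 0.0, 'gripper_width': 0.08520852509968817}
```

View pics/top0.png

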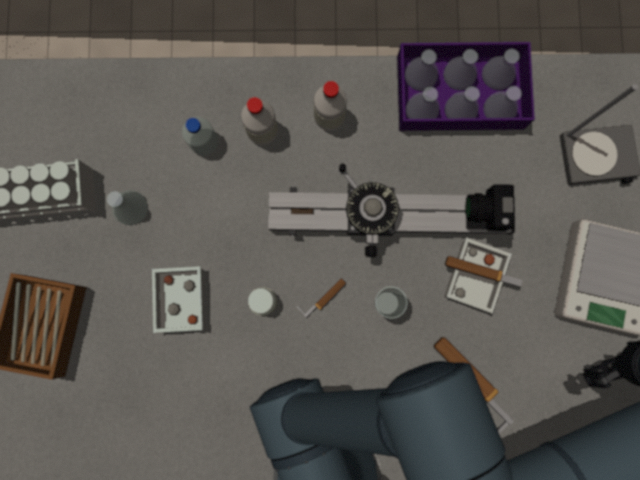

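View pics/scene0.png

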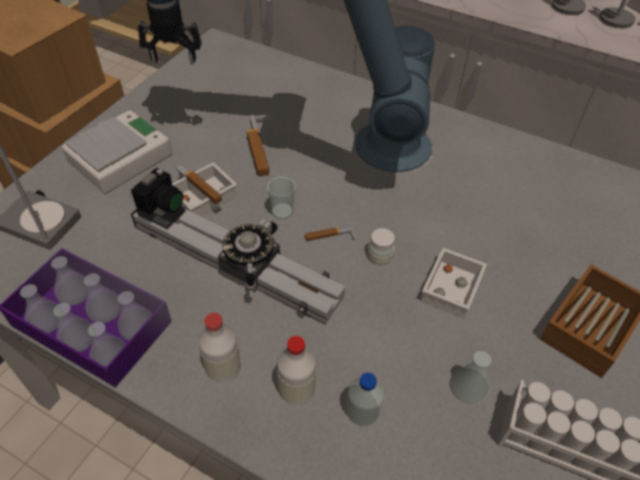

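The top view shows the rail with its open end at (270,210), pointing to world +y. The chip is near (301,211), the dial at (373,207), and the middle scraper on its tub near (473,268), with its blade towards −y. The scene view agrees. The small and large scrapers lie on the bench.

>>> jog_arm --motion '[{"x": 20, "y": -8, "z": -5, "wz": -46}, {"x": 20, "y": -8, "z": -5, "wz": -46}, {"x": 20, "y": -8, "z": -5, "wz": -46}, {"x": 20, "y": -8, "z": -5, "wz": -46}, {"x": 20, "y": -8, "z": -5, "wz": -46}, {"x": 20, "y": -8, "z": -5, "wz": -46}, {"x": 20, "y": -8, "z": -5, "wz": -46}, {"x": 20, "y": -8, "z": -5, "wz": -46}]' --grip 5

```text
validation failed for argument at $.mo...
```

```bash
cat >> h.py <<'E'
np.set_printoptions(precision=4,suppress=True)
def cands(c,K,d,l,n=3):
    for r in nets.tip_of(c,l)[:n]:
        if r['p']>.2: u,v=r['at']; print(c,l,round(r['p'],2),np.round([u,v],1),world(K,u,v,md(d,u,v)))
def go(pos,yaw):
    """tool-frame shift (cm) and wz (deg) to TCP pos, tool y at world angle yaw (deg), pointing down"""
    s=readout.sense(); r=R.from_quat(s['tool_rot']); y=r.apply([0,1,0]); a=np.degrees(np.arctan2(y[1],y[0]))
    dy=(yaw-a+90)%180-90
    ry=np.array([np.cos(np.radians(yaw)),np.sin(np.radians(yaw)),0])*(1 if abs((yaw-a+180)%360-180)<=90 else -1)
    rt=R.from_matrix(np.c_[np.cross(ry,[0,0,-1]),ry,[0,0,-1]])
    print('at',s['position'],'yaw',round(a,1),'-> xyz cm',r.inv().apply(np.array(pos)-s['position'])*100,'rot',np.degrees((r.inv()*rt).as_rotvec()),'j',s['qpos'],'t',s['time'])
E
python3 - <<'E'
from h import *
s=readout.sense(); print(s['position'],s['qpos'],s['tool_rot'])
K,p,d=snap('wrist','w1.png'); print(K)
for l in ['scraper_grip','scraper_blade','tub_a']: cands('wrist',K,d,l)
E
```

```text
[ 0.2598 -0.513   0.2313] [-1.2123  0.3773  0.081   1.2744 -0.      1.4605] [0.9727 0.2322 0.     0.    ]
{'fx': 423.8512104577431, 'fy': 423.8512104577431, 'cx': 314.73076854020667, 'cy': 246.79022295874913, 'T': array([[ 0.4513, -0.853 , -0.2621,  0.3259],
       [-0.8924, -0.4312, -0.133 , -0.4786],
       [ 0.0005,  0.2939, -0.9558,  0.3729],
       [ 0.    ,  0.    ,  0.    ,  1.    ]])}
wrist scraper_grip 0.7 [ 84.6 170.2] [ 0.2055 -0.3321  0.0286]
wrist scraper_blade 0.57 [ 69.3 306.3] [ 0.0778 -0.3539  0.02  ]
```

View pics/w1.png

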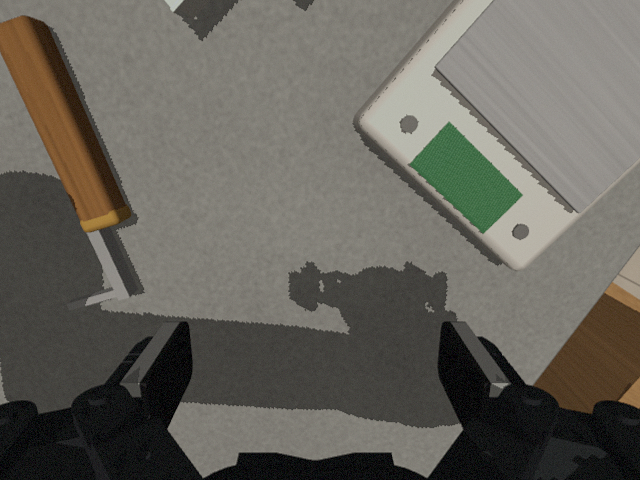

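The picture shows the large scraper and the balance, so the arm hasn't moved: the move was refused. I'll retry with all six numbers in each row.

>>> jog_arm --motion '[{"x": 16, "y": -8, "z": -5, "wx": 0, "wy": 0, "wz": -46}, {"x": 16, "y": -8, "z": -5, "wx": 0, "wy": 0, "wz": -46}, {"x": 16, "y": -8, "z": -5, "wx": 0, "wy": 0, "wz": -46}, {"x": 16, "y": -8, "z": -5, "wx": 0, "wy": 0, "wz": -46}, {"x": 16, "y": -8, "z": -5, "wx": 0, "wy": 0, "wz": -46}, {"x": 16, "y": -8, "z": -5, "wx": 0, "wy": 0, "wz": -46}, {"x": 16, "y": -8, "z": -5, "wx": 0, "wy": 0, "wz": -46}, {"x": 16, "y": -8, "z": -5, "wx": 0, "wy": 0, "wz": -46}]' --grip 5

```text
time: 2.27
position: [0.3669, -0.3689, 0.2816]
tool_rot: [0.804, 0.595, -0.0, 0.0]
ft_force: [0.3, 0.5, -0.8]
gripper_width: 0.05
grasp_force: 0.0
```

```bash
python3 - <<'E'
from h import *
K,p,d=snap('wrist','w2.png')
for l in ['scraper_grip','scraper_blade','tub_a','chip','slot_end']: cands('wrist',K,d,l)
np.savez('w2.npz',d=d,**K)
E
```

```text
wrist scraper_grip 0.96 [379.6 155. ] [ 0.4304 -0.3415  0.0682]
wrist scraper_grip 0.56 [137.9 203.9] [ 0.2057 -0.3234  0.029 ]
wrist scraper_blade 0.98 [368.7 234.4] [ 0.4052 -0.4097  0.0505]
wrist scraper_blade 0.71 [ 38.4 262.7] [ 0.0658 -0.3526 -0.0003]
wrist tub_a 0.85 [364.9 143.2] [ 0.4274 -0.3348  0.0032]
```

View pics/w2.png

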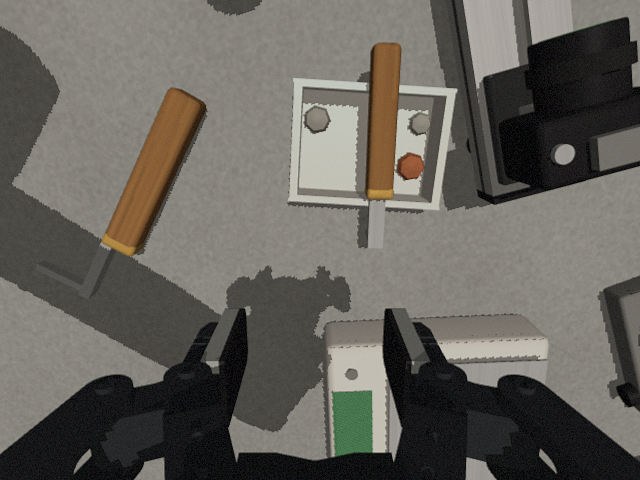

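```bash
python3 - <<'E'
from h import *
Z=np.load('w2.npz'); K={k:Z[k] for k in Z}; d=K['d']
v,u=np.mgrid[0:480,0:640]; P=np.stack([(u-K['cx'])/K['fx']*d,(v-K['cy'])/K['fy']*d,d,np.ones_like(d)],-1)@K['T'].T
P=P[...,:3]; ok=(d>0)
m=ok&(P[...,2]>.061)&(P[...,2]<.078)&(v<200)&(u>355)&(u<410)
q=P[m]; rc=cv2.minAreaRect((q[:,:2]*1000).astype(np.float32)); print('handle',rc,q[:,2].mean(),m.sum())
b=cv2.boxPoints(rc); print(b)
t=ok&(P[...,2]>.035)&(P[...,2]<.052)&(v<215)&(u>280)&(u<460)
q=P[t]; rt=cv2.minAreaRect((q[:,:2]*1000).astype(np.float32)); print('tub',rt)
c=ok&(P[...,2]>.1)&(u>460)&(v<300)&(d>.2); q=P[c]
th=np.radians(-17); ty=np.array([np.cos(th),np.sin(th)]); tx=np.array([-ty[1],ty[0]])
r=q[:,:2]-[.43,-.34]; print('cam tall pts: along y min',(r@ty).min(),(r@tx).min(),(r@tx).max(), q[:,2].max())
E
```

```text
handle ((439.6969299316406, -318.6092224121094), (121.4507827758789, 22.675643920898438), 72.55030822753906) 0.06747965350024455 4287
[[ 410.6712 -373.1402]
 [ 432.3034 -379.9399]
 [ 468.7226 -264.0782]
 [ 447.0905 -257.2785]]
tub ((436.8390808105469, -306.53997802734375), (178.00511169433594, 137.6427764892578), 69.35958862304688)
cam tall pts: along y min 0.0815982644666109 -0.015818670797352018 0.0854775482166942 0.16634084046101366
```

The middle scraper lies across the tub at about (380,120), with its shank ending at (373,245). The large scraper is at left and the rail camera at right, clear of the gripper. The handle top measures z 0.068 (69 mm expected) and the handle 121 x 22.7 mm, which fits the middle one. Next I grasp it.

>>> jog_arm --motion '[{"x": 4.5, "y": 5.5, "z": 6, "wx": 0, "wy": 0, "wz": 0.5}, {"x": 4.5, "y": 5.5, "z": 8, "wx": 0, "wy": 0, "wz": 0.5}, {"x": 4.5, "y": 5.5, "z": 12, "wx": 0, "wy": 0, "wz": 0.5}, {"x": 4.5, "y": 5.5, "z": 16, "wx": 0, "wy": 0, "wz": 0.5}, {"x": 4.5, "y": 5.5, "z": 20, "wx": 0, "wy": 0, "wz": 0.5}, {"x": 4.5, "y": 5.5, "z": 22, "wx": 0, "wy": 0, "wz": 0.5}, {"x": 4.5, "y": 5.5, "z": 23.9, "wx": 0, "wy": 0, "wz": 0.5}, {"x": 4.5, "y": 5.5, "z": 23.9, "wx": 0, "wy": 0, "wz": 0.5}]'

```text
time: 3.23
position: [0.4287, -0.3393, 0.0372]
tool_rot: [0.807, 0.59, -0.001, -0.005]
ft_force: [0.2, 0.9, 0.0]
gripper_width: 0.0501
grasp_force: 0.0
```

>>> jog_arm --motion '[{"x": 0, "y": 0, "z": 0, "wx": 0, "wy": 0, "wz": 0}, {"x": 0, "y": 0, "z": 0, "wx": 0, "wy": 0, "wz": 0}, {"x": 0, "y": 0, "z": 0, "wx": 0, "wy": 0, "wz": 0}, {"x": 0, "y": 0, "z": 0, "wx": 0, "wy": 0, "wz": 0}, {"x": 0, "y": 0, "z": 0, "wx": 0, "wy": 0, "wz": 0}, {"x": 0, "y": 0, "z": 0, "wx": 0, "wy": 0, "wz": 0}]' --grip 0 --squeeze 80

```text
time: 3.73
position: [0.4336, -0.3442, 0.0445]
tool_rot: [0.807, 0.59, 0.0, 0.002]
ft_force: [-0.1, -0.5, 6.2]
gripper_width: 0.0211
grasp_force: 79.4
```

>>> jog_arm --motion '[{"x": 0, "y": 0, "z": -3, "wx": 0, "wy": 0, "wz": 0}, {"x": 0, "y": 0, "z": -7, "wx": 0, "wy": 0, "wz": 0}, {"x": 0, "y": 0, "z": -11, "wx": 0, "wy": 0, "wz": 0}, {"x": 0, "y": 0, "z": -15, "wx": 0, "wy": 0, "wz": 0}, {"x": 0, "y": 0, "z": -19, "wx": 0, "wy": 0, "wz": 0}, {"x": 0, "y": 0, "z": -22, "wx": 0, "wy": 0, "wz": 0}, {"x": 0, "y": 0, "z": -22, "wx": 0, "wy": 0, "wz": 0}]'

```text
time: 4.32
position: [0.4347, -0.345, 0.2704]
tool_rot: [0.807, 0.59, 0.001, 0.007]
ft_force: [0.4, -1.3, -0.6]
gripper_width: 0.0209
grasp_force: 78.8
```

>>> jog_arm --motion '[{"x": 4, "y": 0, "z": 0, "wx": 0, "wy": 0, "wz": -3}, {"x": 8, "y": 0, "z": 0, "wx": 0, "wy": 0, "wz": -6}, {"x": 12, "y": -1, "z": 0, "wx": 0, "wy": 0, "wz": -9}, {"x": 16, "y": -1, "z": 0, "wx": 0, "wy": 0, "wz": -12}, {"x": 20, "y": -2, "z": 0, "wx": 0, "wy": 0, "wz": -15}, {"x": 24, "y": -2, "z": 0, "wx": 0, "wy": 0, "wz": -17.6}, {"x": 27, "y": -2.3, "z": 0, "wx": 0, "wy": 0, "wz": -17.6}, {"x": 29, "y": -2.3, "z": 0, "wx": 0, "wy": 0, "wz": -17.6}]'

```text
time: 4.98
position: [0.4977, -0.0559, 0.2619]
tool_rot: [0.706, 0.708, 0.0, -0.001]
ft_force: [-0.1, -0.0, -2.1]
gripper_width: 0.0203
grasp_force: 78.7
```

```bash
python3 - <<'E'
from h import *
go([.5,-.06,.265],0)
K,p,d=snap('wrist','w3.png')
go([.5,-.06,.265],0)
for l in ['slot_end','chip','clamp_knob','dial_centre','lever_knob']: cands('wrist',K,d,l)
np.savez('w3.npz',d=d,**K)
E
```

```text
at [ 0.4977 -0.0559  0.2619] yaw 0.1 -> xyz cm [-0.4068  0.2281 -0.3098] rot [-0.0326 -0.0645  0.121 ] j [-0.2392  0.2193 -0.0577  1.2946  0.001   1.3294] t 4.9833
at [ 0.4986 -0.0537  0.2618] yaw 0.3 -> xyz cm [-0.6255  0.1364 -0.3181] rot [ 0.0164 -0.2087  0.2507] j [-0.2362  0.2203 -0.0567  1.2944  0.0036  1.3302] t 5.0333
wrist slot_end 0.25 [384.2 221.5] [ 0.5473 -0.0531  0.1042]
wrist chip 0.72 [409.7  79. ] [0.572  0.0482 0.0433]
wrist dial_centre 0.67 [406.1 279.3] [ 0.5614 -0.0901  0.1245]
wrist lever_knob 0.9 [534.5 200.9] [ 0.6446 -0.0344  0.1221]
```

View pics/w3.png

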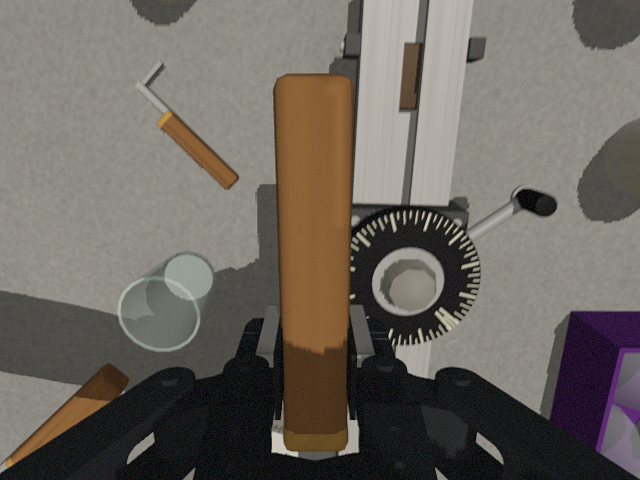

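```bash
python3 - <<'E'
from h import *
Z=np.load('w3.npz'); K={k:Z[k] for k in Z}; d=K['d']; im=cv2.imread('pics/w3.png')
v,u=np.mgrid[0:480,0:640]; P=(np.stack([(u-K['cx'])/K['fx']*d,(v-K['cy'])/K['fy']*d,d,np.ones_like(d)],-1)@K['T'].T)[...,:3]
z=P[...,2]
L=[];Rr=[];E1=[];E2=[]
for r in list(range(4,198,4)):
    top=np.where(np.abs(z[r,350:480]-.055)<.0035)[0]+350
    lo=[c for c in range(390,440) if z[r,c]<.0505 and d[r,c]>0]
    if len(lo)<5: continue
    L.append(at_h(K,lo[0]-.5,r,.055)); Rr.append(at_h(K,lo[-1]+.5,r,.055)); E1.append(at_h(K,top[0]-.5,r,.055)); E2.append(at_h(K,top[-1]+.5,r,.055))
print('ztop',np.median(z[150,370:400]),'at',np.median(z[60,370:398]))
for n,a in zip('L R E1 E2 M ME'.split(),[L,Rr,E1,E2,(np.array(L)+Rr)/2,(np.array(E1)+E2)/2]):
    a=np.array(a); s,c=np.polyfit(a[:,1],a[:,0],1); print(n,'x=',c,'+',s,'*y',np.std(a[:,0]-c-s*a[:,1]))
hsv=cv2.cvtColor(im,cv2.COLOR_BGR2HSV); m=(hsv[...,1]>80)&(u>392)&(u<430)&(v<140)
q=P[m&(d>0)]; print('chip',q.min(0),q.max(0),np.median(q,0))
print('carriage front', [at_h(K,390,r,.080) for r in (203,207)], z[196:216:2,390])
m=nets.outline_of('wrist','lever_knob'); 
E
```

```text
ztop 0.054023176709007165 at 0.05375876079952979
L x= 0.5609681247355519 + 0.028130365198145157 *y 0.0002172284620314035
R x= 0.5760428552161942 + 0.029237101531662577 *y 0.00029877663148857893
E1 x= 0.5284765742986771 + 0.005397355834345481 *y 0.002439041433506928
E2 x= 0.6093399979069175 + 0.05212771450610164 *y 0.0031445517778452715
M x= 0.5685054972272071 + 0.028683709396120773 *y 0.00018808557880937326
ME x= 0.5689099167841399 + 0.028758265735305114 *y 0.0010688142401269133
chip [0.5653 0.0263 0.033 ] [0.5796 0.0758 0.0475] [0.5725 0.0504 0.0431]
carriage front [array([ 0.5551, -0.0443,  0.08  ]), array([ 0.5553, -0.0474,  0.08  ])] [0.0542 0.0538 0.0531 0.054  0.0333 0.065  0.0716 0.0971 0.1028 0.1029]
```

The view shows the chip in the slot at (411,42–110), the dial at (411,275), the lever knob at (538,200), and the held scraper straight in the fingers. The rail top measures 54 mm, the chip top 43 mm (44 expected), and the free slot behind the chip about 72 mm. Next I move above the gap.

```bash
python3 - <<'E'
from h import *
Z=np.load('w3.npz'); K={k:Z[k] for k in Z}; d=K['d']; im=cv2.imread('pics/w3.png')
v,u=np.mgrid[0:480,0:640]; P=(np.stack([(u-K['cx'])/K['fx']*d,(v-K['cy'])/K['fy']*d,d,np.ones_like(d)],-1)@K['T'].T)[...,:3]
s=readout.sense()
m=(P[...,2]>.262)&(P[...,2]<.30)&(u>262)&(u<362)&(v>60)&(v<320)&(d>0)
q=P[m]; rc=cv2.minAreaRect((q[:,:2]*1000).astype(np.float32)); print(rc, cv2.boxPoints(rc))
A=np.c_[q[:,1],q[:,0],np.ones(len(q))]; sel=np.abs(q[:,2]-np.median(q[:,2]))<.004
print('plane z=',np.linalg.lstsq(A[sel],q[sel,2],rcond=None)[0],np.median(q[:,2]))
go([.5707,.075,.16],-1.64)
E
```

```text
((492.5404052734375, -8.173820495605469), (34.99742126464844, 78.15936279296875), 4.943348407745361) [[471.7393  29.2526]
 [478.4743 -48.616 ]
 [513.3416 -45.6003]
 [506.6065  32.2684]]
plane z= [-0.0009 -0.0008  0.2854] 0.2851303796345076
at [ 0.4979 -0.0601  0.2621] yaw -0.1 -> xyz cm [13.5326  7.2582 10.2004] rot [-0.0234  0.0169  1.5144] j [-0.2465  0.2203 -0.0561  1.2948 -0.0004  1.3265] t 5.3333
```

>>> jog_arm --motion '[{"x": 4, "y": 2, "z": 1, "wx": 0, "wy": 0, "wz": 1.5}, {"x": 7.5, "y": 4, "z": 2, "wx": 0, "wy": 0, "wz": 1.5}, {"x": 11, "y": 6, "z": 3, "wx": 0, "wy": 0, "wz": 1.5}, {"x": 13.5, "y": 7.25, "z": 5, "wx": 0, "wy": 0, "wz": 1.5}, {"x": 13.5, "y": 7.25, "z": 8, "wx": 0, "wy": 0, "wz": 1.5}, {"x": 13.5, "y": 7.25, "z": 10.2, "wx": 0, "wy": 0, "wz": 1.5}, {"x": 13.5, "y": 7.25, "z": 10.2, "wx": 0, "wy": 0, "wz": 1.5}, {"x": 13.5, "y": 7.25, "z": 10.2, "wx": 0, "wy": 0, "wz": 1.5}]'

```text
time: 6.0
position: [0.5694, 0.0747, 0.1591]
tool_rot: [0.717, 0.697, -0.002, -0.001]
ft_force: [-0.3, 0.2, -0.8]
gripper_width: 0.0207
grasp_force: 78.8
```

```bash
python3 - <<'E'
from h import *
nets_dummy=None
K,p,d=snap('top')          # lets the arm settle
c=[nets.tip_of('top','scraper_blade')]
for r in c[0][:3]: print(r['p'],r['at'],world(K,*r['at'],md(d,*r['at'],1)))
s=readout.sense(); K,p,d=snap('wrist')
v,u=np.mgrid[0:480,0:640]; P=(np.stack([(u-K['cx'])/K['fx']*d,(v-K['cy'])/K['fy']*d,d,np.ones_like(d)],-1)@K['T'].T)[...,:3]
m=(np.abs(P[...,2]-s['position'][2]-.0235)<.003)&(u>250)&(u<370)&(d>0)
M=[]
for r in range(90,320,4):
    c=np.where(m[r])[0]
    if len(c)>40: M.append((P[r,c[0]]+P[r,c[-1]])/2)
M=np.array(M); sl,x0=np.polyfit(M[:,1],M[:,0],1); print('handle axis slope dx/dy',sl,'x at TCP y',x0+sl*s['position'][1],'slot x there',.5685+.0287*s['position'][1], 'z',np.median(M[:,2]),'y end',M[:,1].max())
# slot ahead of handle
L=[]
for r in range(2,80,3):
    lo=[cc for cc in range(260,370) if .025<P[r,cc,2]<.0495 and d[r,cc]>0]
    if len(lo)>5: L.append((at_h(K,lo[0]-.5,r,.055)+at_h(K,lo[-1]+.5,r,.055))/2)
L=np.array(L); print(len(L)); 
if len(L)>3: sl,x0=np.polyfit(L[:,1],L[:,0],1); print('slot',sl,x0,L[0],L[-1])
go([.5707,.075,.0725],-1.64); print(s['ft_force'])
E
```

```text
0.75 [491.3, 437.5] [ 0.0799 -0.3512  0.0211]
0.73 [326.9, 204.8] [ 0.5629 -0.0029  0.1703]
0.27 [474.5, 279.1] [ 0.4202 -0.3335  0.0062]
handle axis slope dx/dy 0.023598981287932183 x at TCP y 0.5706996156898909 slot x there 0.5706459390267623 z 0.18311495348951623 y end 0.15707487895379055
0
at [0.5722 0.0749 0.1624] yaw -1.6 -> xyz cm [ 0.0057 -0.18    8.9906] rot [ 0.2003 -0.0039  0.0165] j [ 0.0203  0.4052 -0.0573  1.1048 -0.0001  1.6194] t 6.15
[-0.2547 -0.5556 -0.6741]
```

>>> jog_arm --motion '[{"x": 0, "y": 0, "z": 3, "wx": 0, "wy": 0, "wz": 0}, {"x": 0, "y": 0, "z": 5, "wx": 0, "wy": 0, "wz": 0}, {"x": 0, "y": 0, "z": 6, "wx": 0, "wy": 0, "wz": 0}, {"x": 0, "y": 0, "z": 6.5, "wx": 0, "wy": 0, "wz": 0}, {"x": 0, "y": 0, "z": 7, "wx": 0, "wy": 0, "wz": 0}, {"x": 0, "y": 0, "z": 7.4, "wx": 0, "wy": 0, "wz": 0}, {"x": 0, "y": 0, "z": 7.4, "wx": 0, "wy": 0, "wz": 0}]'

```text
time: 6.73
position: [0.5713, 0.0757, 0.0867]
tool_rot: [0.717, 0.697, 0.0, 0.0]
ft_force: [-0.0, 0.1, -1.8]
gripper_width: 0.0209
grasp_force: 79.0
```

```bash
python3 - <<'E'
from h import *
K,p,d=snap('scene'); cv2.imwrite('pics/s1.png',cv2.resize(p[180:340,220:400,::-1],None,fx=4,fy=3.7,interpolation=cv2.INTER_CUBIC)); s=readout.sense(); print(s['ft_force'])
go([.5707,.075,.0725],-1.64)
E
```

```text
[-0.8011 -0.1587 -1.784 ]
at [0.5713 0.0757 0.0869] yaw -1.5 -> xyz cm [-0.0727 -0.0608  1.4439] rot [0.0621 0.002  0.0977] j [ 0.0217  0.4597 -0.1787  0.9314 -0.0001  1.6195] t 6.7833
```

View pics/s1.png

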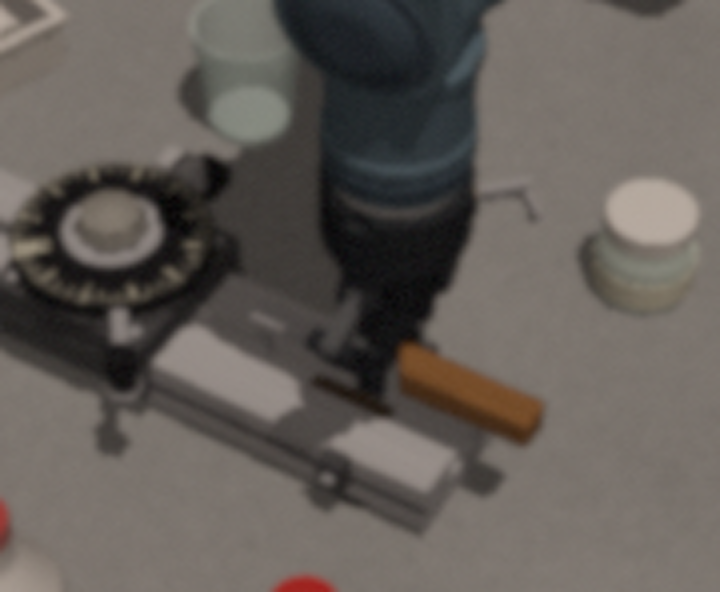

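The scraper is over the slot, its shank tip near (265,322) and the chip visible at (350,395). There's no contact force, and the blade tip should already be in the slot's mouth. I lower it further.

>>> jog_arm --motion '[{"x": 0, "y": 0, "z": 0.4, "wx": 0, "wy": 0, "wz": 0}, {"x": 0, "y": 0, "z": 0.8, "wx": 0, "wy": 0, "wz": 0}, {"x": 0, "y": 0, "z": 1.1, "wx": 0, "wy": 0, "wz": 0}, {"x": 0, "y": 0, "z": 1.3, "wx": 0, "wy": 0, "wz": 0}, {"x": 0, "y": 0, "z": 1.4, "wx": 0, "wy": 0, "wz": 0}, {"x": 0, "y": 0, "z": 1.4, "wx": 0, "wy": 0, "wz": 0}]'

```text
time: 7.28
position: [0.5705, 0.0757, 0.0719]
tool_rot: [0.717, 0.698, -0.0, -0.0]
ft_force: [-0.1, 0.2, -1.7]
gripper_width: 0.0201
grasp_force: 79.0
```

>>> jog_arm --motion '[{"x": 1, "y": 0, "z": 0, "wx": 0, "wy": 0, "wz": 0}, {"x": 2, "y": 0, "z": 0, "wx": 0, "wy": 0, "wz": 0}, {"x": 2.6, "y": 0, "z": 0, "wx": 0, "wy": 0, "wz": 0}, {"x": 3.2, "y": 0, "z": 0, "wx": 0, "wy": 0, "wz": 0}, {"x": 3.9, "y": 0, "z": 0, "wx": 0, "wy": 0, "wz": 0}, {"x": 4.6, "y": 0, "z": 0, "wx": 0, "wy": 0, "wz": 0}, {"x": 5.3, "y": 0, "z": 0, "wx": 0, "wy": 0, "wz": 0}, {"x": 6, "y": 0, "z": 0, "wx": 0, "wy": 0, "wz": 0}]'

```text
time: 7.95
position: [0.5724, 0.1364, 0.0723]
tool_rot: [0.716, 0.698, -0.0, 0.0]
ft_force: [-0.9, -0.5, -1.3]
gripper_width: 0.0199
grasp_force: 79.0
```

```bash
python3 - <<'E'
from h import *
K,p,d=snap('scene'); cv2.imwrite('pics/s2.png',cv2.resize(p[180:340,220:400,::-1],None,fx=4,fy=3.7,interpolation=cv2.INTER_CUBIC)); s=readout.sense(); print(s['ft_force'],s['grasp_force'])
y=s['position'][1]+.0; go([.5685+.0287*.202,.202,.0725],-1.64)
cands('scene',K,d,'slot_end'); cands('scene',K,d,'chip')
E
```

```text
[ 0.3453  1.2645 -1.6899] 78.98257970809937
at [0.5725 0.1378 0.0723] yaw -1.5 -> xyz cm [ 6.4224  0.0191 -0.0084] rot [ 0.0127 -0.0743  0.1786] j [ 0.1278  0.4958 -0.1606  0.9139  0.0012  1.7241] t 8.0
scene slot_end 0.42 [252.3 278.9] [ 0.656  -0.0307  0.1191]
```

View pics/s2.png

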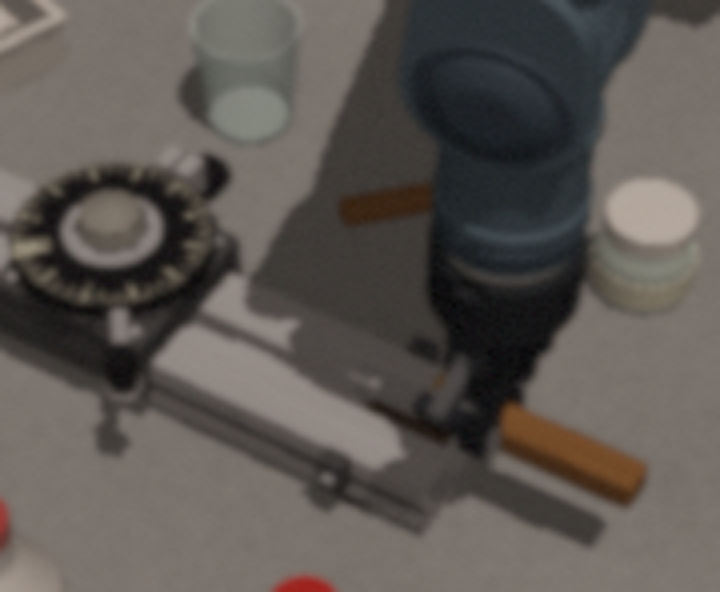

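The chip has moved along the slot, from (350,395) to (405,418), so the push works.

>>> jog_arm --motion '[{"x": 0.9, "y": 0, "z": 0, "wx": 0, "wy": 0, "wz": 0}, {"x": 1.8, "y": 0, "z": 0, "wx": 0, "wy": 0, "wz": 0}, {"x": 2.7, "y": 0, "z": 0, "wx": 0, "wy": 0, "wz": 0}, {"x": 3.6, "y": 0, "z": 0, "wx": 0, "wy": 0, "wz": 0}, {"x": 4.5, "y": 0, "z": 0, "wx": 0, "wy": 0, "wz": 0}, {"x": 5.4, "y": 0, "z": 0, "wx": 0, "wy": 0, "wz": 0}, {"x": 6.3, "y": 0, "z": 0, "wx": 0, "wy": 0, "wz": 0}, {"x": 7.3, "y": 0, "z": 0, "wx": 0, "wy": 0, "wz": 0}]'

```text
time: 8.77
position: [0.5743, 0.2097, 0.0722]
tool_rot: [0.717, 0.698, -0.0, 0.0]
ft_force: [-0.0, -0.1, -1.0]
gripper_width: 0.0207
grasp_force: 78.9
```

```bash
python3 - <<'E'
from h import *
K,p,d=snap('scene'); cv2.imwrite('pics/s3.png',cv2.resize(p[200:360,260:440,::-1],None,fx=4,fy=3.7,interpolation=cv2.INTER_CUBIC)); s=readout.sense(); print(s['ft_force'],s['position'])
cands('scene',K,d,'slot_end'); cands('scene',K,d,'chip')
K,p,d=snap('top'); cands('top',K,d,'chip'); cands('top',K,d,'slot_end')
E
```

```text
[ 0.8112  1.2737 -2.4528] [0.5744 0.2117 0.0723]
scene slot_end 0.69 [336.4 304.1] [0.5711 0.1224 0.0313]
scene slot_end 0.5 [280.2 211.1] [ 0.3976 -0.1257  0.0304]
scene slot_end 0.45 [246.2 242.4] [ 0.5825 -0.0942  0.1212]
scene chip 0.73 [343.4 313.3] [0.5852 0.1468 0.0326]
top chip 0.39 [259.3 209.4] [0.5702 0.1406 0.0821]
top slot_end 0.81 [267.6 213.2] [0.5749 0.1292 0.0033]
```

View pics/s3.png

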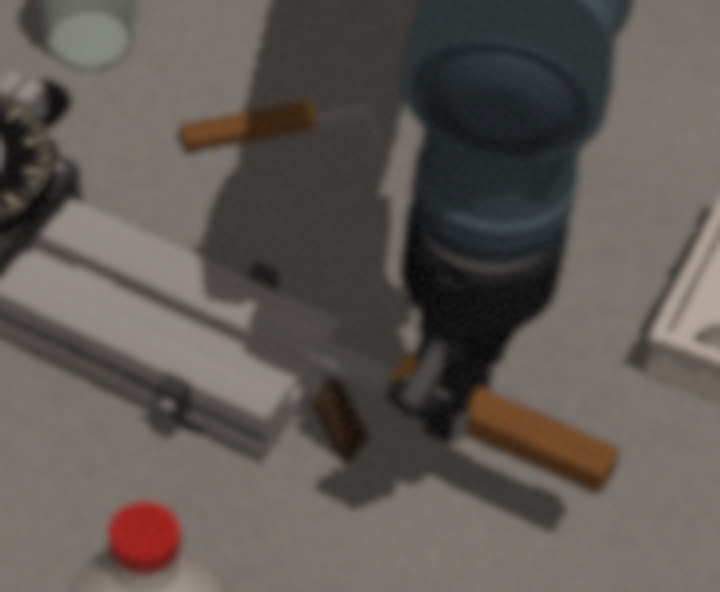

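The chip has just left the slot end and is tipping off, at about (340,418). I carry the blade a bit further and look again.

>>> jog_arm --motion '[{"x": 0.5, "y": 0, "z": 0, "wx": 0, "wy": 0, "wz": 0}, {"x": 1, "y": 0, "z": 0, "wx": 0, "wy": 0, "wz": 0}, {"x": 1.5, "y": 0, "z": 0, "wx": 0, "wy": 0, "wz": 0}, {"x": 1.5, "y": 0, "z": 0, "wx": 0, "wy": 0, "wz": 0}]'

```text
time: 9.4
position: [0.5749, 0.2247, 0.0724]
tool_rot: [0.716, 0.698, 0.0, -0.0]
ft_force: [-0.2, 0.2, -1.5]
gripper_width: 0.0207
grasp_force: 78.9
```

```bash
python3 - <<'E'
from h import *
K,p,d=snap('scene'); cv2.imwrite('pics/s4.png',p[200:360,260:440,::-1]); s=readout.sense(); print(s['ft_force'],s['position'])
for r in nets.outline_of('scene','chip')[:2]:
    v,u=np.nonzero(r['mask']&(d>0)); q=np.array([world(K,a,b,d[b,a]) for a,b in zip(u,v)]); print(r['p'],r['at'],len(q),np.percentile(q,5,axis=0),np.median(q,0),np.percentile(q,95,axis=0))
cands('scene',K,d,'chip')
E
```

```text
[ 0.0011 -0.7338 -1.929 ] [0.5748 0.2243 0.0723]
0.57 [348.5, 317.8] 122 [ 0.5561  0.1559 -0.0031] [0.5838 0.1621 0.0309] [0.5905 0.166  0.0498]
0.29 [473.8, 383.8] 1542 [0.5831 0.4083 0.0044] [0.6074 0.4392 0.0408] [0.6285 0.4709 0.1115]
scene chip 0.57 [346.3 319.5] [0.588  0.156  0.0193]
scene chip 0.44 [345.  309.2] [0.5748 0.1451 0.0334]
```

>>> jog_arm --motion '[{"x": 2, "y": 0, "z": 0, "wx": 0, "wy": 0, "wz": 0}, {"x": 5, "y": 0, "z": 0, "wx": 0, "wy": 0, "wz": 0}, {"x": 5, "y": 0, "z": 0, "wx": 0, "wy": 0, "wz": 0}, {"x": 5, "y": 0, "z": 0, "wx": 0, "wy": 0, "wz": 0}, {"x": 5, "y": 0, "z": 0, "wx": 0, "wy": 0, "wz": 0}]'

```text
time: 9.97
position: [0.5759, 0.2733, 0.0721]
tool_rot: [0.716, 0.698, -0.0, 0.0]
ft_force: [-1.2, 0.2, -1.7]
gripper_width: 0.0204
grasp_force: 78.9
```

```bash
python3 - <<'E'
from h import *
K,p,d=snap('scene'); cv2.imwrite('pics/s5.png',cv2.resize(p[220:380,280:460,::-1],None,fx=4,fy=3.7,interpolation=cv2.INTER_CUBIC)); s=readout.sense(); print(s['ft_force'],s['position'])
for r in nets.outline_of('scene','chip')[:3]:
    v,u=np.nonzero(r['mask']&(d>0)); q=np.array([world(K,a,b,d[b,a]) for a,b in zip(u,v)]); print(r['p'],r['at'],len(q),np.percentile(q,5,axis=0),np.median(q,0),np.percentile(q,95,axis=0))
E
```

```text
[ 0.4003  0.1817 -1.636 ] [0.5759 0.2729 0.0721]
0.48 [360.1, 328.9] 182 [0.5722 0.1684 0.0038] [0.582  0.1896 0.0071] [0.5911 0.2099 0.0114]
0.3 [248.7, 244.7] 1828 [ 0.5273 -0.1427  0.0971] [ 0.5814 -0.0908  0.104 ] [ 0.6511 -0.0412  0.124 ]
0.2 [280.8, 194.8] 921 [ 0.3423 -0.1653  0.0129] [ 0.38   -0.1326  0.0608] [ 0.4035 -0.1059  0.0877]
```

The mask's points put the chip flat on the bench at y 0.17–0.21 (z ≈ 9 mm), 4 cm clear of the rail end. The scraper goes back now.

>>> jog_arm --motion '[{"x": 0, "y": 0, "z": -4, "wx": 0, "wy": 0, "wz": 0}, {"x": 0, "y": 0, "z": -8, "wx": 0, "wy": 0, "wz": 0}, {"x": 0, "y": 0, "z": -12, "wx": 0, "wy": 0, "wz": 0}, {"x": -3, "y": -0.6, "z": -14, "wx": 0, "wy": 0, "wz": 0}, {"x": -6, "y": -1.2, "z": -16, "wx": 0, "wy": 0, "wz": 0}, {"x": -9, "y": -1.8, "z": -18, "wx": 0, "wy": 0, "wz": 0}, {"x": -13, "y": -2.6, "z": -19, "wx": 0, "wy": 0, "wz": 0}, {"x": -17, "y": -3.4, "z": -19.5, "wx": 0, "wy": 0, "wz": 0}]'

```text
time: 10.73
position: [0.5379, 0.1028, 0.2696]
tool_rot: [0.716, 0.698, 0.001, 0.001]
ft_force: [0.8, -1.4, -1.0]
gripper_width: 0.0201
grasp_force: 79.1
```

>>> jog_arm --motion '[{"x": -4, "y": -0.9, "z": 0, "wx": 0, "wy": 0, "wz": 2}, {"x": -8, "y": -1.8, "z": 0, "wx": 0, "wy": 0, "wz": 4}, {"x": -12, "y": -2.7, "z": 0, "wx": 0, "wy": 0, "wz": 6}, {"x": -16, "y": -3.6, "z": 0, "wx": 0, "wy": 0, "wz": 8}, {"x": -20, "y": -4.5, "z": 0, "wx": 0, "wy": 0, "wz": 10}, {"x": -24, "y": -5.4, "z": 0, "wx": 0, "wy": 0, "wz": 12}, {"x": -28, "y": -6.3, "z": 0, "wx": 0, "wy": 0, "wz": 14}, {"x": -32, "y": -7.2, "z": 0, "wx": 0, "wy": 0, "wz": 16}]'

```text
time: 11.4
position: [0.4553, -0.2156, 0.2676]
tool_rot: [0.808, 0.59, 0.0, 0.0]
ft_force: [0.6, -0.3, -1.6]
gripper_width: 0.0209
grasp_force: 79.1
```

```bash
python3 - <<'E'
from h import *
K,p,d=snap('scene')
go([.4336,-.3442,.0455],-17.6)
E
```

```text
at [ 0.4537 -0.2233  0.2673] yaw -18.2 -> xyz cm [-11.9391   1.8622  22.2756] rot [ 0.0246  0.4493 -0.6213] j [-0.5782  0.2259 -0.0354  1.307  -0.0075  1.3106] t 11.45
```

>>> jog_arm --motion '[{"x": -4, "y": 0.6, "z": 2, "wx": 0, "wy": 0, "wz": -0.6}, {"x": -8, "y": 1.2, "z": 5, "wx": 0, "wy": 0, "wz": -0.6}, {"x": -11.9, "y": 1.9, "z": 8, "wx": 0, "wy": 0, "wz": -0.6}, {"x": -11.9, "y": 1.9, "z": 12, "wx": 0, "wy": 0, "wz": -0.6}, {"x": -11.9, "y": 1.9, "z": 15, "wx": 0, "wy": 0, "wz": -0.6}, {"x": -11.9, "y": 1.9, "z": 17, "wx": 0, "wy": 0, "wz": -0.6}, {"x": -11.9, "y": 1.9, "z": 17, "wx": 0, "wy": 0, "wz": -0.6}, {"x": -11.9, "y": 1.9, "z": 17, "wx": 0, "wy": 0, "wz": -0.6}]'

```text
time: 12.12
position: [0.4377, -0.3317, 0.0965]
tool_rot: [0.804, 0.595, -0.0, -0.002]
ft_force: [-0.4, 0.4, -1.6]
gripper_width: 0.0203
grasp_force: 78.9
```

```bash
python3 - <<'E'
from h import *
for i in range(2):
    snap('wrist'); go([.4336,-.3442,.0450],-17.6)
E
```

```text
at [ 0.4393 -0.3328  0.0984] yaw -17.0 -> xyz cm [-1.2512 -0.2139  5.3391] rot [0.0357 0.0223 0.6366] j [-0.7635  0.4041 -0.2346  0.9314 -0.0001  1.1034] t 12.1667
at [ 0.4403 -0.3335  0.0995] yaw -16.9 -> xyz cm [-1.2099 -0.3431  5.4466] rot [0.1756 0.0906 0.6581] j [-0.7631  0.4031 -0.2331  0.9311 -0.0001  1.1034] t 12.2167
```

>>> jog_arm --motion '[{"x": -1.2, "y": -0.3, "z": 0, "wx": 0, "wy": 0, "wz": 0.6}, {"x": -1.2, "y": -0.3, "z": 1.5, "wx": 0, "wy": 0, "wz": 0.6}, {"x": -1.2, "y": -0.3, "z": 3, "wx": 0, "wy": 0, "wz": 0.6}, {"x": -1.2, "y": -0.3, "z": 4.2, "wx": 0, "wy": 0, "wz": 0.6}, {"x": -1.2, "y": -0.3, "z": 4.8, "wx": 0, "wy": 0, "wz": 0.6}, {"x": -1.2, "y": -0.3, "z": 5.1, "wx": 0, "wy": 0, "wz": 0.6}, {"x": -1.2, "y": -0.3, "z": 5.1, "wx": 0, "wy": 0, "wz": 0.6}, {"x": -1.2, "y": -0.3, "z": 5.1, "wx": 0, "wy": 0, "wz": 0.6}]'

```text
time: 12.88
position: [0.4335, -0.3439, 0.0474]
tool_rot: [0.807, 0.591, 0.0, 0.001]
ft_force: [0.1, 0.3, -2.4]
gripper_width: 0.0206
grasp_force: 79.0
```

```bash
python3 - <<'E'
from h import *
for i in range(2):
    snap('wrist'); go([.4336,-.3442,.0445],-17.6); print(readout.sense()['ft_force'])
E
```

```text
at [ 0.4336 -0.3439  0.0475] yaw -17.5 -> xyz cm [-0.0258  0.0117  0.3   ] rot [0.1079 0.0652 0.0618] j [-0.7852  0.457  -0.2989  0.8128 -0.0001  1.0917] t 12.9333
[-0.7849 -0.3023 -1.9972]
at [ 0.4335 -0.3438  0.0474] yaw -17.5 -> xyz cm [-0.0326  0.0158  0.2912] rot [0.1053 0.0586 0.0629] j [-0.7851  0.457  -0.299   0.8126 -0.0001  1.0918] t 12.9833
[-0.4454 -0.4696 -1.6782]
```

Down 3 mm, then release.

>>> jog_arm --motion '[{"x": 0, "y": 0, "z": 0.1, "wx": 0, "wy": 0, "wz": 0}, {"x": 0, "y": 0, "z": 0.2, "wx": 0, "wy": 0, "wz": 0}, {"x": 0, "y": 0, "z": 0.3, "wx": 0, "wy": 0, "wz": 0}, {"x": 0, "y": 0, "z": 0.3, "wx": 0, "wy": 0, "wz": 0}]'

```text
time: 13.32
position: [0.4332, -0.3435, 0.0445]
tool_rot: [0.807, 0.591, 0.0, 0.001]
ft_force: [-2.2, 1.1, 6.4]
gripper_width: 0.0204
grasp_force: 80.3
```

>>> jog_arm --motion '[{"x": 0, "y": 0, "z": 0, "wx": 0, "wy": 0, "wz": 0}, {"x": 0, "y": 0, "z": 0, "wx": 0, "wy": 0, "wz": 0}, {"x": 0, "y": 0, "z": 0, "wx": 0, "wy": 0, "wz": 0}, {"x": 0, "y": 0, "z": 0, "wx": 0, "wy": 0, "wz": 0}, {"x": 0, "y": 0, "z": -1, "wx": 0, "wy": 0, "wz": 0}, {"x": 0, "y": 0, "z": -4, "wx": 0, "wy": 0, "wz": 0}, {"x": 0, "y": 0, "z": -8, "wx": 0, "wy": 0, "wz": 0}, {"x": 0, "y": 0, "z": -12, "wx": 0, "wy": 0, "wz": 0}]' --grip 4.5

```text
time: 13.98
position: [0.4319, -0.3422, 0.1643]
tool_rot: [0.807, 0.591, -0.0, -0.001]
ft_force: [0.4, -0.7, 0.5]
gripper_width: 0.0452
grasp_force: 0.0
```

>>> jog_arm --motion '[{"x": -2, "y": -2, "z": -4, "wx": 0, "wy": 0, "wz": 0}, {"x": -5, "y": -5, "z": -8, "wx": 0, "wy": 0, "wz": 0}, {"x": -5, "y": -5, "z": -11, "wx": 0, "wy": 0, "wz": 0}, {"x": -5, "y": -5, "z": -11, "wx": 0, "wy": 0, "wz": 0}]'

```text
time: 14.32
position: [0.3696, -0.3786, 0.2807]
tool_rot: [0.807, 0.59, -0.0, 0.005]
ft_force: [0.5, -0.1, 0.8]
gripper_width: 0.0448
grasp_force: 0.0
```

```bash
python3 - <<'E'
from h import *
K,p,d=snap('wrist','w5.png')
for l in ['scraper_grip','scraper_blade','tub_a']: cands('wrist',K,d,l)
v,u=np.mgrid[0:480,0:640]; P=(np.stack([(u-K['cx'])/K['fx']*d,(v-K['cy'])/K['fy']*d,d,np.ones_like(d)],-1)@K['T'].T)[...,:3]
r=nets.outline_of('wrist','scraper_grip')
for o in r[:2]:
    q=P[o['mask']&(d>0)]; q=q[(q[:,2]>.06)&(q[:,2]<.08)]
    if len(q)>200: rc=cv2.minAreaRect((q[:,:2]*1000).astype(np.float32)); print(o['p'],rc,np.median(q[:,2]),np.std(q[:,2]))
go([.45,-.14,.2],0)
E
```

```text
wrist scraper_grip 0.69 [372.5 141.4] [ 0.4317 -0.3414  0.0678]
wrist scraper_grip 0.64 [130.2 199.3] [ 0.2061 -0.327   0.0287]
wrist scraper_blade 0.79 [363.8 221. ] [ 0.4077 -0.4078  0.0518]
wrist scraper_blade 0.64 [ 29.3 262.7] [ 0.0786 -0.3553  0.0197]
wrist tub_a 0.71 [354.2 130.2] [ 0.4253 -0.3326  0.0031]
0.74 ((440.0095520019531, -318.60748291015625), (122.13697814941406, 22.61431312561035), 72.76940155029297) 0.0677180003495167 0.0013756663109741342
at [ 0.37   -0.3748  0.2718] yaw -17.5 -> xyz cm [24.7879  0.5751  7.2206] rot [ -0.0905  -0.1057 -17.5105] j [-0.9124  0.2725  0.0375  1.3382  0.0002  0.964 ] t 14.5667
```

The scraper is back within 1 mm of its old pose. The handle top is at 0.068 and level, and the tub is unmoved. Next is the clamp knob.

>>> jog_arm --motion '[{"x": 4, "y": 0, "z": 0, "wx": 0, "wy": 0, "wz": -7}, {"x": 8, "y": 0, "z": 0, "wx": 0, "wy": 0, "wz": -14}, {"x": 12, "y": 0.5, "z": 0, "wx": 0, "wy": 0, "wz": -21}, {"x": 16, "y": 1, "z": 0, "wx": 0, "wy": 0, "wz": -28}, {"x": 20, "y": 1.5, "z": 0, "wx": 0, "wy": 0, "wz": -35}, {"x": 24, "y": 1.9, "z": 0, "wx": 0, "wy": 0, "wz": -42}, {"x": 27, "y": 1.9, "z": 0, "wx": 0, "wy": 0, "wz": -49}, {"x": 29.5, "y": 1.9, "z": 0, "wx": 0, "wy": 0, "wz": -56}]'

```text
time: 15.23
position: [0.4767, -0.0965, 0.271]
tool_rot: [0.431, 0.903, 0.0, -0.002]
ft_force: [0.7, 0.2, 0.0]
gripper_width: 0.0449
grasp_force: 0.0
```

>>> jog_arm --motion '[{"x": 0, "y": 0, "z": 0, "wx": 0, "wy": 0, "wz": -7}, {"x": 0, "y": 0, "z": 0, "wx": 0, "wy": 0, "wz": -14}, {"x": 0, "y": 0, "z": 0, "wx": 0, "wy": 0, "wz": -21}, {"x": 0, "y": 0, "z": 0, "wx": 0, "wy": 0, "wz": -28}, {"x": 0, "y": 0, "z": 0, "wx": 0, "wy": 0, "wz": -35}, {"x": 0, "y": 0, "z": 0, "wx": 0, "wy": 0, "wz": -42}, {"x": 0, "y": 0, "z": 0, "wx": 0, "wy": 0, "wz": -49}, {"x": 0, "y": 0, "z": 0, "wx": 0, "wy": 0, "wz": -51}]'

```text
time: 15.9
position: [0.4761, -0.0989, 0.2709]
tool_rot: [0.002, 1.0, 0.001, -0.002]
ft_force: [0.1, -0.1, -0.2]
gripper_width: 0.0453
grasp_force: 0.0
```

```bash
python3 - <<'E'
from h import *
snap('scene')
K,p,d=snap('wrist','w6.png')
for l in ['clamp_knob','dial_centre','lever_knob']: cands('wrist',K,d,l,2)
v,u=np.mgrid[0:480,0:640]; P=(np.stack([(u-K['cx'])/K['fx']*d,(v-K['cy'])/K['fy']*d,d,np.ones_like(d)],-1)@K['T'].T)[...,:3]
for l in ['clamp_knob','lever_knob']:
  for o in nets.outline_of('wrist',l)[:2]:
    q=P[o['mask']&(d>0)]; print(l,o['p'],o['at'],np.percentile(q,3,axis=0),np.median(q,0),np.percentile(q,97,axis=0))
go([.478,-.0935,.050],88.36)
E
```

```text
wrist clamp_knob 0.61 [317. 212.] [ 0.4733 -0.0964  0.0783]
wrist dial_centre 0.77 [310.6 331.4] [ 0.5551 -0.1019  0.1252]
wrist lever_knob 0.81 [388.5 422.9] [ 0.6441 -0.0378  0.1181]
clamp_knob 0.61 [318.8, 311.4] [ 0.4781 -0.1446  0.0495] [ 0.5484 -0.0974  0.1041] [ 0.6418 -0.0458  0.1254]
clamp_knob 0.46 [63.4, 172.3] [ 0.4215 -0.3485  0.0489] [ 0.442  -0.3038  0.0673] [ 0.4623 -0.2603  0.0692]
lever_knob 0.6 [317.1, 328.7] [ 0.5152 -0.144   0.0995] [ 0.56   -0.0969  0.1044] [ 0.6434 -0.0438  0.1259]
at [ 0.4769 -0.0998  0.2727] yaw 89.4 -> xyz cm [-0.1226  0.6285 22.2731] rot [ 0.0186 -0.0558  1.0856] j [-0.3367  0.1902 -0.0665  1.315   0.     -0.327 ] t 16.25
```

View pics/w6.png

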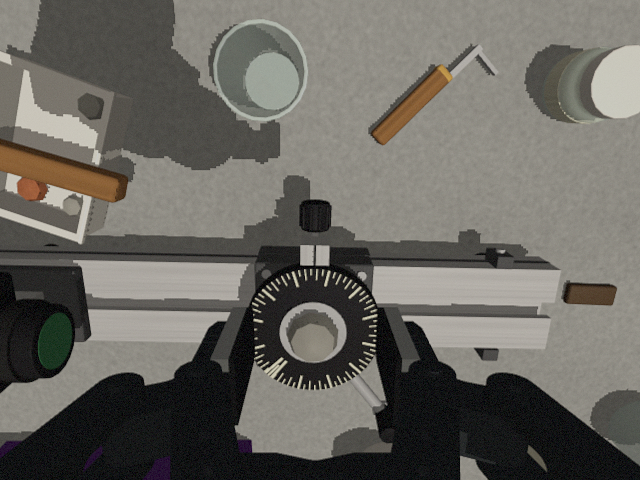

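The view shows the clamp knob at (316,215), the dial at (314,328), the lever knob at (388,423), and the chip lying on the bench beyond the rail end at (588,293). Next I go down over the knob.

>>> jog_arm --motion '[{"x": 0.2, "y": 0.3, "z": 4, "wx": 0, "wy": 0, "wz": 1}, {"x": 0.2, "y": 0.3, "z": 8, "wx": 0, "wy": 0, "wz": 1}, {"x": 0.2, "y": 0.3, "z": 12, "wx": 0, "wy": 0, "wz": 1}, {"x": 0.2, "y": 0.3, "z": 15, "wx": 0, "wy": 0, "wz": 1}, {"x": 0.2, "y": 0.3, "z": 18, "wx": 0, "wy": 0, "wz": 1}, {"x": 0.2, "y": 0.3, "z": 20, "wx": 0, "wy": 0, "wz": 1}, {"x": 0.2, "y": 0.3, "z": 22, "wx": 0, "wy": 0, "wz": 1}, {"x": 0.2, "y": 0.3, "z": 22.2, "wx": 0, "wy": 0, "wz": 1}]'

```text
time: 16.92
position: [0.4721, -0.0961, 0.0479]
tool_rot: [0.014, 1.0, 0.001, -0.003]
ft_force: [-0.1, 0.9, 0.5]
gripper_width: 0.045
grasp_force: 0.0
```

>>> jog_arm --motion '[{"x": 0, "y": 0, "z": 0, "wx": 0, "wy": 0, "wz": 0}, {"x": 0, "y": 0, "z": 0, "wx": 0, "wy": 0, "wz": 0}, {"x": 0, "y": 0, "z": 0, "wx": 0, "wy": 0, "wz": 0}, {"x": 0, "y": 0, "z": 0, "wx": 0, "wy": 0, "wz": 0}, {"x": 0, "y": 0, "z": 0, "wx": 0, "wy": 0, "wz": 0}]' --grip 0 --squeeze 40

```text
time: 17.33
position: [0.4752, -0.0977, 0.052]
tool_rot: [0.014, 1.0, -0.001, 0.0]
ft_force: [-2.4, -2.2, -0.0]
gripper_width: 0.0223
grasp_force: 39.9
```

```bash
python3 - <<'E'
from h import *
s=readout.sense(); print(s['ft_force'],s['gripper_width'],s['position'])
p=s['position']; go(p+np.array([.0287,.9996,0])*.11,88.36)
E
```

```text
[-2.4211 -2.1984 -0.0239] 0.02234233821312998 [ 0.4752 -0.0977  0.052 ]
at [ 0.4752 -0.0977  0.052 ] yaw 88.4 -> xyz cm [-0.0156 11.0001 -0.0138] rot [-0.072   0.0227  0.0765] j [-0.3328  0.3363 -0.4774  0.7564 -0.0011 -0.3056] t 17.3333
```

>>> jog_arm --motion '[{"x": 0, "y": 1, "z": 0, "wx": 0, "wy": 0, "wz": 0}, {"x": 0, "y": 2.2, "z": 0, "wx": 0, "wy": 0, "wz": 0}, {"x": 0, "y": 3.4, "z": 0, "wx": 0, "wy": 0, "wz": 0}, {"x": 0, "y": 4.6, "z": 0, "wx": 0, "wy": 0, "wz": 0}, {"x": 0, "y": 5.8, "z": 0, "wx": 0, "wy": 0, "wz": 0}, {"x": 0, "y": 7, "z": 0, "wx": 0, "wy": 0, "wz": 0}, {"x": 0, "y": 8.2, "z": 0, "wx": 0, "wy": 0, "wz": 0}, {"x": 0, "y": 9.2, "z": 0, "wx": 0, "wy": 0, "wz": 0}]'

```text
time: 18.0
position: [0.4777, -0.0057, 0.052]
tool_rot: [0.014, 1.0, -0.001, 0.0]
ft_force: [-2.3, -5.3, -0.7]
gripper_width: 0.0224
grasp_force: 40.4
```

>>> jog_arm --motion '[{"x": 0, "y": 0.3, "z": 0, "wx": 0, "wy": 0, "wz": 0}, {"x": 0, "y": 0.6, "z": 0, "wx": 0, "wy": 0, "wz": 0}, {"x": 0, "y": 0.9, "z": 0, "wx": 0, "wy": 0, "wz": 0}, {"x": 0, "y": 1.1, "z": 0, "wx": 0, "wy": 0, "wz": 0}]'

```text
time: 18.33
position: [0.4779, 0.0052, 0.052]
tool_rot: [0.014, 1.0, -0.001, 0.0]
ft_force: [-3.1, -4.0, 2.1]
gripper_width: 0.0224
grasp_force: 40.8
```

```bash
python3 - <<'E'
from h import *
K,p,d=snap('scene'); s=readout.sense(); print(s['ft_force'],s['gripper_width'],s['position'],s['time'])
cands('scene',K,d,'dial_centre',1)
E
```

```text
[-4.8891 -2.4812  3.4271] 0.022571471922643135 [0.478  0.0056 0.052 ] 18.3833
scene dial_centre 0.81 [285.8 261.5] [0.5856 0.0066 0.1225]
```

>>> jog_arm --motion '[{"x": 0, "y": 0.2, "z": 0, "wx": 0, "wy": 0, "wz": 0}, {"x": 0, "y": 0.4, "z": 0, "wx": 0, "wy": 0, "wz": 0}, {"x": 0, "y": 0.6, "z": 0, "wx": 0, "wy": 0, "wz": 0}, {"x": 0, "y": 0.7, "z": 0, "wx": 0, "wy": 0, "wz": 0}]'

```text
time: 18.77
position: [0.4781, 0.0122, 0.052]
tool_rot: [0.014, 1.0, -0.001, 0.0]
ft_force: [-5.2, -3.2, 5.3]
gripper_width: 0.0225
grasp_force: 41.0
```

>>> jog_arm --motion '[{"x": 0, "y": 0.2, "z": 0, "wx": 0, "wy": 0, "wz": 0}, {"x": 0, "y": 0.4, "z": 0, "wx": 0, "wy": 0, "wz": 0}, {"x": 0, "y": 0.6, "z": 0, "wx": 0, "wy": 0, "wz": 0}]'

```text
time: 19.02
position: [0.4782, 0.0143, 0.052]
tool_rot: [0.015, 1.0, -0.006, -0.0]
ft_force: [-5.5, -19.8, 3.8]
gripper_width: 0.0222
grasp_force: 41.3
```

The carriage is against the stop: 20 N, and the hand has stopped advancing. I release and lift.

>>> jog_arm --motion '[{"x": 0, "y": 0, "z": 0, "wx": 0, "wy": 0, "wz": 0}, {"x": 0, "y": 0, "z": 0, "wx": 0, "wy": 0, "wz": 0}, {"x": 0, "y": 0, "z": 0, "wx": 0, "wy": 0, "wz": 0}, {"x": 0, "y": 0, "z": 0, "wx": 0, "wy": 0, "wz": 0}, {"x": 0, "y": -0.3, "z": 0, "wx": 0, "wy": 0, "wz": 0}, {"x": 0, "y": -0.3, "z": -2, "wx": 0, "wy": 0, "wz": 0}, {"x": 0, "y": -0.3, "z": -6, "wx": 0, "wy": 0, "wz": 0}, {"x": 0, "y": -0.3, "z": -10, "wx": 0, "wy": 0, "wz": 0}]' --grip 4.8

```text
time: 19.68
position: [0.4763, 0.0161, 0.1511]
tool_rot: [0.013, 1.0, 0.0, -0.002]
ft_force: [0.9, 0.7, 0.9]
gripper_width: 0.0479
grasp_force: 0.0
```

>>> jog_arm --motion '[{"x": 0, "y": 0, "z": -4, "wx": 0, "wy": 0, "wz": 0}, {"x": 0, "y": 0, "z": -8, "wx": 0, "wy": 0, "wz": 0}, {"x": 0, "y": 0, "z": -12, "wx": 0, "wy": 0, "wz": 0}, {"x": 0, "y": 0, "z": -12, "wx": 0, "wy": 0, "wz": 0}, {"x": 0, "y": 0, "z": -12, "wx": 0, "wy": 0, "wz": 0}]'

```text
time: 20.1
position: [0.4804, 0.0157, 0.2742]
tool_rot: [0.013, 1.0, -0.0, 0.003]
ft_force: [-0.3, -0.1, -0.2]
gripper_width: 0.0478
grasp_force: 0.0
```

```bash
python3 - <<'E'
from h import *
K,p,d=snap('wrist','w7.png'); s=readout.sense(); print(s['position'])
for l in ['clamp_knob','dial_centre','lever_knob','slot_end']: cands('wrist',K,d,l,2)
np.savez('w7.npz',d=d,**K)
v,u=np.mgrid[0:480,0:640]; P=(np.stack([(u-K['cx'])/K['fx']*d,(v-K['cy'])/K['fy']*d,d,np.ones_like(d)],-1)@K['T'].T)[...,:3]
# dial ring: white/black annulus at z~.105 -> fit circle through dial-top points
m=(np.abs(P[...,2]-.1035)<.0035)&(np.hypot(P[...,0]-.566,P[...,1]-.013)<.075)&(d>0)
q=P[m]; (c,r)=cv2.minEnclosingCircle((q[np.hypot(q[:,0]-.566,q[:,1]-.013)<.06][:,:2]*1000).astype(np.float32)); print('dial circle',c,r,len(q))
rt=(np.abs(P[...,2]-.0545)<.003)&(P[...,1]>.07)&(d>0)&(P[...,1]<.14)&(P[...,0]>.53)&(P[...,0]<.615); q=P[rt]; print('rail end y',np.percentile(q[:,1],99.5))
m=(P[...,2]>.112)&(np.hypot(P[...,0]-.57,P[...,1]-.013)>.08)&(np.hypot(P[...,0]-.57,P[...,1]-.013)<.13)&(d>0)&(P[...,2]<.14)
q=P[m]; print('lever top',len(q),q.min(0),np.median(q,0),q.max(0))
E
```

```text
[0.479  0.0158 0.272 ]
wrist clamp_knob 0.76 [311.9 209.9] [0.4786 0.0138 0.078 ]
wrist dial_centre 0.71 [311.3 327.9] [0.5598 0.0113 0.1258]
wrist lever_knob 0.59 [386.1 413.8] [0.6474 0.0718 0.1167]
wrist lever_knob 0.5 [485.6 285. ] [0.5787 0.1907 0.0081]
wrist slot_end 0.92 [423.7 286.5] [0.5588 0.1143 0.054 ]
dial circle (565.8775634765625, 13.451661109924316) 59.86375045776367 11759
rail end y 0.12218891441643381
lever top 363 [0.6452 0.0662 0.1121] [0.6501 0.0726 0.1243] [0.6619 0.0808 0.1265]
```

The dial centre is at about (0.569, 0.012), which fits the rail end at 0.122 minus 110 mm. The lever is at about 308° in the rail frame, so the scale reads about 138. Next I hover over the lever knob with the fingers tangential.

>>> jog_arm --motion '[{"x": -3, "y": 1, "z": 0, "wx": 0, "wy": 0, "wz": -6}, {"x": -6, "y": 2, "z": 0, "wx": 0, "wy": 0, "wz": -12}, {"x": -9, "y": 3, "z": 1, "wx": 0, "wy": 0, "wz": -18}, {"x": -12, "y": 4, "z": 2, "wx": 0, "wy": 0, "wz": -24}, {"x": -15, "y": 5, "z": 3, "wx": 0, "wy": 0, "wz": -30}, {"x": -17.2, "y": 6.4, "z": 4, "wx": 0, "wy": 0, "wz": -36}, {"x": -17.2, "y": 6.4, "z": 6, "wx": 0, "wy": 0, "wz": -38.4}, {"x": -17.2, "y": 6.4, "z": 6, "wx": 0, "wy": 0, "wz": -38.4}]'

```text
time: 21.02
position: [0.65, 0.0758, 0.2045]
tool_rot: [-0.317, 0.948, 0.001, -0.005]
ft_force: [-1.3, -0.5, -0.5]
gripper_width: 0.0477
grasp_force: 0.0
```

```bash
cat >> h.py <<'E'
RX=np.array([.0287,.9996]); RY=np.array([-.9996,.0287])
def cloud(K,d):
    v,u=np.mgrid[0:480,0:640]; return (np.stack([(u-K['cx'])/K['fx']*d,(v-K['cy'])/K['fy']*d,d,np.ones_like(d)],-1)@K['T'].T)[...,:3]
def dial(K,p,c,zt=.1045,f=None):
    """unwrap ring: rows radius 34..62 mm, columns rail-frame angle 0..360 in 0.25 deg"""
    a=np.radians(np.arange(0,360,.25)); r=np.arange(30,64,.5)/1000
    A,Rr=np.meshgrid(a,r); X=c[0]+Rr*(np.cos(A)*RX[0]+np.sin(A)*RY[0]); Y=c[1]+Rr*(np.cos(A)*RX[1]+np.sin(A)*RY[1])
    W=np.stack([X,Y,np.full_like(X,zt),np.ones_like(X)],-1)@np.linalg.inv(K['T']).T
    U=(W[...,0]/W[...,2]*K['fx']+K['cx']).astype(np.float32); V=(W[...,1]/W[...,2]*K['fy']+K['cy']).astype(np.float32)
    o=cv2.remap(p,U,V,cv2.INTER_LINEAR)
    if f: cv2.imwrite('pics/'+f,o[:,:,::-1])
    return o
E
python3 - <<'E'
from h import *
snap('scene'); K,p,d=snap('wrist','w8.png'); s=readout.sense(); P=cloud(K,d); np.savez('w8.npz',d=d,**K)
c=np.array([.5688,.0120])
rr=np.hypot(P[...,0]-c[0],P[...,1]-c[1])
m=(P[...,2]>.118)&(P[...,2]<.135)&(rr>.085)&(rr<.125)&(d>0)
q=P[m]; print('lever top',len(q),q.min(0),np.median(q,0),q.max(0)); (k,r)=cv2.minEnclosingCircle((q[:,:2]*1000).astype(np.float32)); print(k,r)
o=np.array(k)/1000-c; print('radius',np.hypot(*o),'rail ang',np.degrees(np.arctan2(o@RY,o@RX))%360)
cands('wrist',K,d,'lever_knob',2); cands('wrist',K,d,'dial_centre',2)
g=dial(K,p,c,f='u8.png').astype(float).min(2)   # white lines bright in all channels
prof=g[36:52].mean(0)   # r 48..56
top=np.argsort(-prof)[:40]; print('bright angles',np.sort(top)*.25)
g2=dial(K,p,c).astype(float).min(2)[22:34].mean(0); top=np.argsort(-g2)[:30]; print('r41-47',np.sort(top)*.25)
go([k[0]/1000,k[1]/1000,.097],126.8)
E
```

```text
lever top 632 [0.646  0.0662 0.118 ] [0.6529 0.0733 0.1248] [0.6618 0.0815 0.1269]
(653.9066772460938, 73.89876556396484) 8.104120254516602
radius 0.10523594295778156 rail ang 307.6732895484159
wrist lever_knob 0.65 [306.3 255.2] [0.6498 0.0712 0.1249]
wrist dial_centre 0.74 [308.1  64.5] [0.5707 0.0138 0.1273]
bright angles [ 6.75  7.    7.25  7.5  16.25 16.5  16.75 17.   17.25 17.5  17.75 18.
 22.   22.25 26.75 27.   27.25 27.5  37.   37.25 37.5  46.5  46.75 47.
 47.25 47.5  47.75 48.   52.25 52.5  57.   57.25 57.5  57.75 62.25 62.5
 67.25 67.5  67.75 68.  ]
r41-47 [ 16.    16.25  16.5   16.75  17.    17.25  17.5   17.75  18.    46.25
  46.5   46.75  47.    47.25  47.5   47.75  48.    48.25  76.75  77.
  77.25  77.5   77.75  78.    78.25  78.5   78.75 346.75 347.   347.25]
at [0.6513 0.0748 0.2121] yaw 126.8 -> xyz cm [-0.1544 -0.2304 11.5082] rot [-0.0073 -0.0088 -0.0106] j [ 0.0178  0.556   0.313   1.3278 -0.0002 -0.6243] t 21.2167
```

The lever knob is at (0.6539, 0.0739), with radius 8.1 mm and 105.2 mm from the axis as stated. The scale lines agree on a reading of about 137.5. I descend and grasp.

>>> jog_arm --motion '[{"x": -0.15, "y": -0.25, "z": 3, "wx": 0, "wy": 0, "wz": 0}, {"x": -0.15, "y": -0.25, "z": 6, "wx": 0, "wy": 0, "wz": 0}, {"x": -0.15, "y": -0.25, "z": 9, "wx": 0, "wy": 0, "wz": 0}, {"x": -0.15, "y": -0.25, "z": 11, "wx": 0, "wy": 0, "wz": 0}, {"x": -0.15, "y": -0.25, "z": 11.5, "wx": 0, "wy": 0, "wz": 0}, {"x": -0.15, "y": -0.25, "z": 11.5, "wx": 0, "wy": 0, "wz": 0}]'

```text
time: 21.72
position: [0.6532, 0.0737, 0.096]
tool_rot: [-0.316, 0.949, 0.0, -0.001]
ft_force: [-0.2, 1.3, 1.0]
gripper_width: 0.048
grasp_force: 0.0
```

>>> jog_arm --motion '[{"x": 0, "y": 0, "z": 0, "wx": 0, "wy": 0, "wz": 0}, {"x": 0, "y": 0, "z": 0, "wx": 0, "wy": 0, "wz": 0}, {"x": 0, "y": 0, "z": 0, "wx": 0, "wy": 0, "wz": 0}, {"x": 0, "y": 0, "z": 0, "wx": 0, "wy": 0, "wz": 0}, {"x": 0, "y": 0, "z": 0, "wx": 0, "wy": 0, "wz": 0}]' --grip 0 --squeeze 25

```text
time: 22.13
position: [0.6564, 0.0741, 0.099]
tool_rot: [-0.316, 0.949, -0.001, 0.002]
ft_force: [-0.9, 0.1, 8.0]
gripper_width: 0.0149
grasp_force: 25.1
```

```bash
python3 - <<'E'
from h import *
s=readout.sense(); print(s['ft_force'],s['gripper_width'],s['position'])
go([.6539,.0739,.097],126.8)
for f in range(6,49,6): print(f, round(10.5-10.5*np.cos(np.radians(f)),2), round(-10.5*np.sin(np.radians(f)),2))
E
```

```text
[-0.9089  0.097   7.9951] 0.01487990397000344 [0.6564 0.0741 0.099 ]
at [0.6564 0.0741 0.099 ] yaw 126.9 -> xyz cm [0.2089 0.1321 0.2022] rot [-0.1611  0.2125  0.0535] j [ 0.0165  0.6073  0.1055  1.0643 -0.0001 -0.6267] t 22.1333
6 0.06 -1.1
12 0.23 -2.18
18 0.51 -3.24
24 0.91 -4.27
30 1.41 -5.25
36 2.01 -6.17
42 2.7 -7.03
48 3.47 -7.8
```

>>> jog_arm --motion '[{"x": 0.06, "y": -1.1, "z": -0.1, "wx": 0, "wy": 0, "wz": 6}, {"x": 0.23, "y": -2.18, "z": -0.1, "wx": 0, "wy": 0, "wz": 12}, {"x": 0.51, "y": -3.24, "z": -0.1, "wx": 0, "wy": 0, "wz": 18}, {"x": 0.91, "y": -4.27, "z": -0.1, "wx": 0, "wy": 0, "wz": 24}, {"x": 1.41, "y": -5.25, "z": -0.1, "wx": 0, "wy": 0, "wz": 30}, {"x": 2.01, "y": -6.17, "z": -0.1, "wx": 0, "wy": 0, "wz": 36}, {"x": 2.7, "y": -7.03, "z": -0.1, "wx": 0, "wy": 0, "wz": 42}, {"x": 3.47, "y": -7.8, "z": -0.1, "wx": 0, "wy": 0, "wz": 48}]'

```text
time: 22.8
position: [0.6745, -0.0094, 0.099]
tool_rot: [0.099, 0.995, 0.0, 0.001]
ft_force: [-1.8, 0.6, 4.2]
gripper_width: 0.0153
grasp_force: 25.0
```

```bash
python3 - <<'E'
from h import *
s=readout.sense(); print(s['ft_force'],s['gripper_width'],s['position'])
c=np.array([.5688,.0120]); o=s['position'][:2]-c; print('tcp r',np.hypot(*o),'implied reading',np.degrees(np.arctan2(o@RY,o@RX))%360-170)
a=np.radians(210); t=c+.105*(np.cos(a)*RX+np.sin(a)*RY); go([*t,.098],88.36+210-360+90)
E
```

```text
[-1.7688  0.5505  4.2383] 0.015311373486535943 [ 0.6745 -0.0094  0.099 ]
tcp r 0.10783508663965723 implied reading 90.1896912946628
at [ 0.6745 -0.0094  0.099 ] yaw 78.6 -> xyz cm [ 4.0691 -8.0618  0.0888] rot [ 0.0896  0.1086 50.2425] j [-0.1081  0.6378  0.1598  1.0904  0.0004  0.0908] t 22.8
```

>>> jog_arm --motion '[{"x": 0.06, "y": -1.14, "z": 0, "wx": 0, "wy": 0, "wz": 6.25}, {"x": 0.25, "y": -2.27, "z": 0, "wx": 0, "wy": 0, "wz": 12.5}, {"x": 0.56, "y": -3.38, "z": 0, "wx": 0, "wy": 0, "wz": 18.75}, {"x": 0.98, "y": -4.44, "z": 0, "wx": 0, "wy": 0, "wz": 25}, {"x": 1.52, "y": -5.45, "z": 0, "wx": 0, "wy": 0, "wz": 31.25}, {"x": 2.17, "y": -6.39, "z": 0, "wx": 0, "wy": 0, "wz": 37.5}, {"x": 2.92, "y": -7.26, "z": 0, "wx": 0, "wy": 0, "wz": 43.75}, {"x": 3.75, "y": -8.04, "z": 0, "wx": 0, "wy": 0, "wz": 50}]'

```text
time: 23.47
position: [0.622, -0.0812, 0.099]
tool_rot: [0.511, 0.86, 0.001, 0.001]
ft_force: [-1.3, 1.5, 4.1]
gripper_width: 0.0151
grasp_force: 25.0
```

```bash
cat >> h.py <<'E'
def reading(K,p,c):
    """match the expected 30-degree lines (r 41..47) and all 5-degree lines to the unwrapped ring"""
    g=dial(K,p,c).astype(float).min(2); a=np.arange(0,360,.25); best=[]
    P10=g[22:34].mean(0); P5=g[40:50].mean(0)
    P10=P10-cv2.blur(P10[None],(41,1))[0]; P5=P5-cv2.blur(P5[None],(41,1))[0]
    for rd in np.arange(20,160,.1):
        z=90+rd
        s=sum(np.interp((z-k)%360,a,P10) for k in range(30,360,30))
        s5=sum(np.interp((z-k)%360,a,P5) for k in range(5,360,5))/6
        zz=np.interp((z+np.array([-2,-1,1,2]))%360,a,P10).sum()
        best.append((s+s5+zz,rd))
    best.sort(reverse=True); return best[0],[b for b in best if abs(b[1]-best[0][1])>3][0]
E
python3 - <<'E'
from h import *
K,p,d=snap('wrist','w9.png'); K,p,d=snap('wrist','w9.png'); s=readout.sense(); print(s['ft_force'],s['gripper_width'],s['position'],s['time'])
c=np.array([.5688,.0120]); o=s['position'][:2]-c; print('tcp r',np.hypot(*o),'implied reading',np.degrees(np.arctan2(o@RY,o@RX))%360-170)
print(reading(K,p,c)); dial(K,p,c,f='u9.png')
im=cv2.imread('pics/w8.png')[:,:,::-1]; Z=np.load('w8.npz'); print('before',reading({k:Z[k] for k in Z},np.ascontiguousarray(im),c))
E
```

```text
[-1.9656 -0.8445  5.4796] 0.014979791581245695 [ 0.6208 -0.0818  0.099 ] 23.5667
tcp r 0.1072706947437081 implied reading 40.646594977424655
((np.float64(1029.6735772356383), np.float64(40.000000000000284)), (np.float64(1001.1522764230523), np.float64(159.900000000002)))
before ((np.float64(866.5373983736166), np.float64(137.50000000000168)), (np.float64(864.3264227639935), np.float64(107.50000000000125)))
```

The scale match reads 40.0. I release, lift, and check from above.

>>> jog_arm --motion '[{"x": 0, "y": 0, "z": 0, "wx": 0, "wy": 0, "wz": 0}, {"x": 0, "y": 0, "z": 0, "wx": 0, "wy": 0, "wz": 0}, {"x": 0, "y": 0, "z": 0, "wx": 0, "wy": 0, "wz": 0}, {"x": 0, "y": 0, "z": 0, "wx": 0, "wy": 0, "wz": 0}, {"x": 0, "y": 0, "z": -1, "wx": 0, "wy": 0, "wz": 0}, {"x": 0, "y": 0, "z": -4, "wx": 0, "wy": 0, "wz": 0}, {"x": 0, "y": 0, "z": -8, "wx": 0, "wy": 0, "wz": 0}, {"x": 0, "y": 0, "z": -12, "wx": 0, "wy": 0, "wz": 0}]' --grip 4

```text
time: 24.23
position: [0.6202, -0.0803, 0.2181]
tool_rot: [0.508, 0.861, -0.0, -0.001]
ft_force: [1.3, -0.3, 1.3]
gripper_width: 0.0397
grasp_force: 0.0
```

>>> jog_arm --motion '[{"x": -1, "y": 0, "z": -3, "wx": 0, "wy": 0, "wz": 0}, {"x": -2, "y": 0, "z": -6, "wx": 0, "wy": 0, "wz": 0}, {"x": -2, "y": 0, "z": -6, "wx": 0, "wy": 0, "wz": 0}, {"x": -2, "y": 0, "z": -6, "wx": 0, "wy": 0, "wz": 0}]'

```text
time: 24.57
position: [0.6327, -0.0989, 0.2802]
tool_rot: [0.509, 0.861, 0.001, 0.003]
ft_force: [-0.3, -0.7, -1.2]
gripper_width: 0.0397
grasp_force: 0.0
```

```bash
python3 - <<'E'
from h import *
snap('scene'); K,p,d=snap('wrist','w10.png'); s=readout.sense(); P=cloud(K,d); print(s['position'],s['time'])
c=np.array([.5688,.0120])
print(reading(K,p,c))
rr=np.hypot(P[...,0]-c[0],P[...,1]-c[1]); m=(P[...,2]>.118)&(P[...,2]<.135)&(rr>.085)&(rr<.125)&(d>0); q=P[m]
if len(q): (k,r)=cv2.minEnclosingCircle((q[:,:2]*1000).astype(np.float32)); o=np.array(k)/1000-c; print(k,r,'lever reading',np.degrees(np.arctan2(o@RY,o@RX))%360-170)
cands('wrist',K,d,'clamp_knob',1)
# close-up of the index, from the dial centre
i=proj(K,np.array([*(c+.056*RY),.105])); print('index px',i)
x0,y0=max(0,min(440,int(i[0])-100)),max(0,min(330,int(i[1])-60))
cv2.imwrite('pics/idx.png',cv2.resize(p[y0:y0+150,x0:x0+200,::-1],None,fx=4,fy=4,interpolation=cv2.INTER_CUBIC))
E
```

```text
[ 0.6306 -0.098   0.2766] 24.6667
((np.float64(999.740243902439), np.float64(100.30000000000115)), (np.float64(999.7272357720908), np.float64(70.50000000000071)))
(619.195556640625, -80.04414367675781) 7.97514009475708 lever reading 40.34596476788832
index px [238.5454 -11.4439]
```

View pics/idx.png

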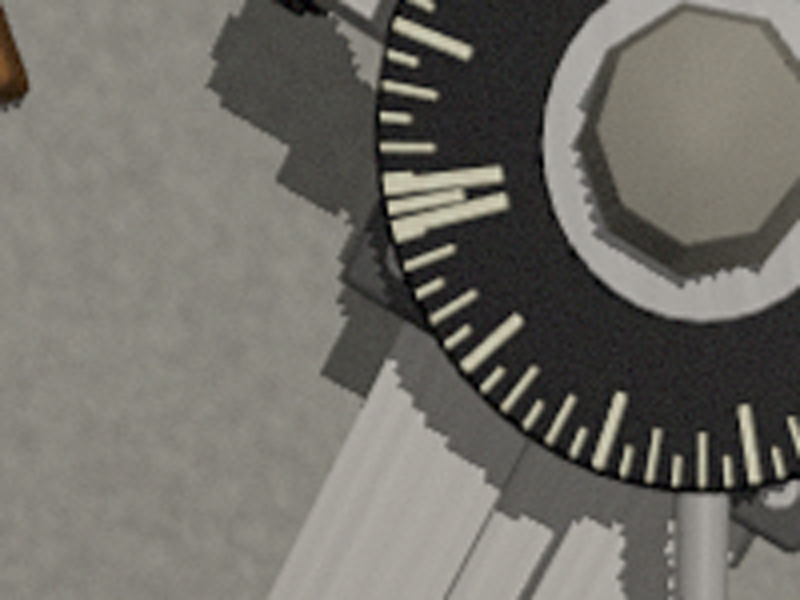

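The close-up shows the dial at (690,130), the zero double line at (445,195), and the lever at (705,545). The index is just out of frame, so I move in to measure it.

>>> jog_arm --motion '[{"x": 4, "y": 0, "z": 0, "wx": 0, "wy": 0, "wz": 0}, {"x": 8, "y": 0, "z": 0, "wx": 0, "wy": 0, "wz": 0}, {"x": 9, "y": 0, "z": 0, "wx": 0, "wy": 0, "wz": 0}, {"x": 9, "y": 0, "z": 0, "wx": 0, "wy": 0, "wz": 0}, {"x": 9, "y": 0, "z": 0, "wx": 0, "wy": 0, "wz": 0}]'

```text
time: 25.13
position: [0.5866, -0.0188, 0.2764]
tool_rot: [0.508, 0.861, -0.001, -0.001]
ft_force: [0.9, -0.3, -0.2]
gripper_width: 0.0399
grasp_force: 0.0
```

```bash
python3 - <<'E'
from h import *
snap('scene'); K,p,d=snap('wrist','w11.png'); s=readout.sense(); P=cloud(K,d)
c0=np.array([.5688,.0120])
# centre from the dial's black disc edge: best reading score over small centre shifts
sc=[(reading(K,p,c0+np.array([a,b])/1000)[0],a,b) for a in (-3,-1.5,0,1.5,3) for b in (-3,-1.5,0,1.5,3)]
sc.sort(reverse=True); print(sc[:3]); c=c0+np.array(sc[0][1:])/1000
cands('wrist',K,d,'clamp_knob',1); cands('wrist',K,d,'dial_centre',1)
i=proj(K,np.array([*(c+.060*RY),.1])); print('index px',i,'z there',P[int(i[1]),int(i[0])])
a=np.radians(np.arange(70,110,1.))
for r in (.059,.061,.063,.066):
    zz=[];gg=[]
    for t in a:
        h=P[int(i[1]),int(i[0]),2]; u,v=proj(K,np.array([*(c+r*(np.cos(t)*RX+np.sin(t)*RY)),h])); 
        gg.append(int(cv2.getRectSubPix(p,(1,1),(float(u),float(v))).mean()))
    print(r,gg)
g=dial(K,p,c).astype(float).min(2); pr=g[40:50].mean(0)[320:400]; print('ring 80..100',pr[::2].astype(int))
v0=int(max(0,i[1]-25)); print('index px rows'); 
E
```

```text
[((np.float64(1485.656747967486), np.float64(40.20000000000029)), 1.5, 0), ((np.float64(1354.1609756093721), np.float64(100.00000000000114)), 0, 0), ((np.float64(693.0666666666457), np.float64(42.50000000000032)), -1.5, -1.5)]
wrist dial_centre 0.92 [315.3 173.5] [0.5683 0.0141 0.1271]
index px [244.8944 130.1505] z there [0.5103 0.014  0.1049]
0.059 [134, 136, 141, 140, 136, 134, 137, 133, 103, 99, 113, 138, 152, 156, 159, 168, 178, 171, 171, 125, 26, 136, 177, 175, 172, 176, 159, 164, 148, 134, 123, 89, 80, 80, 76, 77, 77, 77, 76, 77]
0.061 [139, 139, 142, 140, 141, 141, 143, 143, 115, 100, 164, 172, 173, 172, 169, 168, 171, 172, 171, 135, 41, 139, 175, 173, 171, 170, 167, 167, 169, 169, 153, 84, 77, 77, 77, 77, 78, 79, 78, 76]
0.063 [141, 142, 140, 142, 140, 141, 139, 141, 130, 94, 150, 173, 172, 172, 169, 168, 172, 173, 171, 127, 29, 141, 174, 172, 171, 169, 167, 166, 169, 172, 135, 73, 78, 78, 73, 77, 75, 73, 92, 136]
0.066 [144, 145, 139, 139, 138, 139, 142, 142, 142, 111, 105, 169, 172, 172, 171, 167, 170, 172, 171, 143, 31, 141, 174, 171, 172, 170, 166, 166, 168, 162, 88, 78, 75, 77, 76, 74, 73, 74, 78, 127]
ring 80..100 [162 141  86  43  30  32  32  37  71 126 151 126  76  39  31  33  34  37
  79 143 161 129  75  37  30  32  31  41  91 141 141 104  58  35  32  27
  38  86 147 175]
index px rows
```

```bash
python3 - <<'E'
from h import *
K,p,d=snap('wrist'); Z=np.load('w8.npz'); K8={k:Z[k] for k in Z}; p8=np.ascontiguousarray(cv2.imread('pics/w8.png')[:,:,::-1])
Z=np.load('w7.npz'); K7={k:Z[k] for k in Z}; p7=np.ascontiguousarray(cv2.imread('pics/w7.png')[:,:,::-1])
for n,k,q,dd in (('w7',K7,p7,K7['d']),('w8',K8,p8,K8['d']),('now',K,p,d)):
    P=cloud(k,dd); m=(np.abs(P[...,2]-.0545)<.003)&(P[...,1]>.075)&(P[...,1]<.14)&(P[...,0]>.53)&(P[...,0]<.615)&(dd>0); e=P[m]
    b=max((reading(k,q,np.array([.5695+a/1000,.012+y/1000]))[0]+(a,y)) for a in (-1,0,1,2) for y in np.arange(-2.5,3,.5))
    car=(np.abs(P[...,2]-.0795)<.003)&(P[...,1]>.03)&(P[...,1]<.08)&(np.abs(P[...,0]-.569)<.05)&(dd>0)
    print(n,'rail end y',np.percentile(e[:,1],99) if len(e) else None,'dial',b,'carriage front y',np.percentile(P[car][:,1],98) if car.sum()>20 else None,car.sum())
E
```

```text
w7 rail end y 0.12184893261118658 dial (np.float64(1703.3642276420176), np.float64(78.00000000000082), 0, np.float64(0.0)) carriage front y 0.0623231273902339 483
w8 rail end y 0.12150544943006515 dial (np.float64(1098.1630081299563), np.float64(48.0000000000004), 0, np.float64(0.0)) carriage front y 0.06264004830817906 499
now rail end y 0.12197323688109013 dial (np.float64(1925.3902439020983), np.float64(100.00000000000114), 0, np.float64(0.0)) carriage front y 0.06274761839820711 545
```

The carriage front is unchanged at y 0.0625, which is 60 mm from the rail end and so at the stops. The scale line for 40 sits on the index, and the gripper is clear of everything. I hand the job in.

```bash
python3 -c "
from h import *
print(readout.sense()['time'], robot.finish_job())"
```

```text
the job is handed in; nothing more can be done
25.3833 None
```

I handed the job in at 25.4 s; no verdict came back. By my measurements the chip is out on the bench, the scraper is back across its tub, the stage is against the end stops and the dial reads 40°.

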